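Load washed microplates into the plate dryer

ROBOT

A 6-joint arm with a two-finger parallel gripper is mounted at the origin on the work surface. World frame = base frame: x ahead of the robot, y to its left, z up, the work surface at z = 0. Lengths are in m, angles in rad, forces in N, time in s.
With the tool pointing down it reaches from about 0.35 to 0.85 m from the base axis. Payload 8.1 kg.
Tool frame: the origin (TCP) lies between the finger pads; the fingertips stand 25 mm ahead of it and the grasp point (between the pads) lies 6 mm ahead of it; z points along the fingers, y is the line along which they close (so a half turn about z gives the same grasp; the last joint's range is limited). The gripper opens to 93 mm and grips with 3 to 60 N. Pads are 15 mm wide; open, the fingers measure 128 mm over their backs; the gripper's body (75 mm by 188 mm) begins 65 mm behind the grasp point.
Start: joints at [-1.303, 0.13, 1.488, -0, 1.523, -0.085], TCP at [0.207, -0.563, 0.244] pointing down, gripper open.
Joint ranges: [-2.96, 2.96], [-0.89, 2.26], [0.02, 2.5], [-1.34, 4.48], [0, 2.73], [-2.66, 2.66]. Speed limits (rad/s): [2.39, 2.39, 2.79, 3.14, 3.14, 3.14].

INTERFACE

Orientations are given as a rotation vector (axis times angle).
In Python, from plant import robot gives the robot as it stands.
- The arm moves only by the tool arm_command, never from a script. Its argument "increments" is text: rows parted by semicolons, each of 5 numbers parted by spaces: the closure, from 0 (fully open) to 1 (shut), then the shift along the tool's x, y, z in mm, then the turn about the tool's z in rad. A call has 1 to 5 rows; each row is the pose to reach, as a shift and turn from the pose commanded when the call began, along the tool's axes at that moment; what a row does not reach only later rows make up. A row lasts 1/10 s, in which the tool goes at most 50 mm and 8.59 degrees, less where a joint would pass 70% of its speed; a pose out of reach is approached as far as the arm can. A call with a gripper value outside its range is refused whole. The fingers move at their own pace and stop on an object; "grip_force" is the grip in N (left out, the last holds). Time passes only in rows, so rows that repeat a pose let the fingers close. It gives the time, the measured TCP pose, the force, the opening and the grip force at its end, in the units of the state.
- robot.read_state(): the state, without advancing time (a new reading comes with each control period).
- robot.read_camera(name): name is "scene" or "side" or "wrist"; returns the picture (400x640x3 uint8, blue, green, red); there is no depth.
- robot.camera_model(name): a dict with "fx", "fy", "cx", "cy" (pixels), "eye" and "rotation" of the camera in the world. Camera axes: x right, y down, z forward; pixel columns grow to the right and rows downward; lengths in m; the calibration is good to about 2 mm. The wrist camera is an equidistant fisheye: a pixel r from the principal point sees the ray r / f radians off the axis. A picture is of the moment at which its call begins: read the wrist's pose just before it. camera_model takes no time and is no camera call; for the wrist camera it gives the pose at the moment of the call.
- robot.close_job(): hands the job in; it is judged then, once.
The state is a dict: "t": time; "q": joint angles; "dq": joint speeds; "joint_torque": joint torques, N m; "tool_pos": TCP position; "orientation": TCP orientation; "force": force on the tool from outside, world axes, zero at the start; "wrist_torque": the same for the moment, N m; "opening": finger opening in m; "gripper_force": force on a finger pad.
Only numpy, scipy, OpenCV 4.12 (cv2) and the standard library are available. Lean on these libraries where they do the work, as an engineer would, in place of code of your own. Each camera call takes 0.05 s, during which the arm holds its last target. There are 200 camera calls.

TASK

Press the dryer's red stop button right down, then slide its window fully open and stand every microplate from the blue draining stand on its long edge in the rack inside, one to a slot. When all are in, slide the window fully shut and twist the red button clockwise as far as it goes to reset it; leave the bottle and the trough alone.

Things in the scene. Friction and masses are not known exactly. Their poses are not given: they have to be found in the camera images.
- dryer: White plate dryer, fixed, 335 (x) x 326 mm (y), walls 112 mm high, 6 thick. Origin on the bench under the centre of its chamber; x points away from the robot. Chamber 158 (x) x 314 mm (y), open on top, floor 12 mm above the bench; behind it, x +85 to +250 mm, is the fan housing. A grey pod with the red stop button stands on its -y side (centre y -211 mm, top 100 mm high).
- window (a joint): The clear window with orange frame that closes the chamber from above and slides level along its track in the dryer's +x. 0 = fully shut, 0.165 m = fully open (over the fan housing). Friction about 2 N; it stays where it is left. Its top face is 122 to 124 mm above the bench.
- window_handle (a point): Middle of the black upright handle bar on the window: 80 mm long along the dryer's y, 14 mm thick along x, 32 mm tall (top 154 mm above the bench, this point at 138.5 mm). It moves with the window; 60 mm from the window's middle towards the robot.
- stop_push (a joint): Travel of the red mushroom stop button: 0 = up, 7 mm = fully down (about 5.5 N). It springs up again when let go; pressed past 5 mm the dryer is stopped.
- stop_twist (a joint): Turn of the same red button about its vertical axis: starts near 0, grows clockwise seen from above, stop at 1.3 rad; stays where it is left. Turned past 1.05 rad it is reset.
- stop_grip (a point): On the button's axis, 10 mm below the top of its grip ridge. The ridge is 36 mm long along this point's x, 12 mm thick along its y and stands 22 mm above the 42 mm wide red head. The point turns and sinks with the button.
- stop_top (a point): Centre of the top of the grip ridge on the red stop button (about 156 mm above the bench when up): the place to press.
- stand: Blue slanted draining stand, fixed, base 190 mm (its x) by 335 mm (its y). Five bays in a row along y, 60 mm apart, each a tilted pocket 172 mm long between two 27 mm high ribs, 16.4 mm apart; plates lean in them 0.52 rad from upright, tops towards the stand's -y. Plates can lie anywhere along the 172 mm.
- slot1 (a point): Slot 1 of 5 of the steel rack in the dryer's chamber: the point on the chamber floor in its middle, axes as the dryer's. Slots lie 46 mm apart along y; each is a 130 mm long gap along x between two ribs, 19 mm wide, flaring to about 28 mm at the top, 39 mm high. Any plate may go in any slot.
- slot2 (a point): Slot 2 of 5 of the steel rack in the dryer's chamber: the point on the chamber floor in its middle, axes as the dryer's. Slots lie 46 mm apart along y; each is a 130 mm long gap along x between two ribs, 19 mm wide, flaring to about 28 mm at the top, 39 mm high. Any plate may go in any slot.
- slot3 (a point): Slot 3 of 5 of the steel rack in the dryer's chamber: the point on the chamber floor in its middle, axes as the dryer's. Slots lie 46 mm apart along y; each is a 130 mm long gap along x between two ribs, 19 mm wide, flaring to about 28 mm at the top, 39 mm high. Any plate may go in any slot.
- slot4 (a point): Slot 4 of 5 of the steel rack in the dryer's chamber: the point on the chamber floor in its middle, axes as the dryer's. Slots lie 46 mm apart along y; each is a 130 mm long gap along x between two ribs, 19 mm wide, flaring to about 28 mm at the top, 39 mm high. Any plate may go in any slot.
- slot5 (a point): Slot 5 of 5 of the steel rack in the dryer's chamber: the point on the chamber floor in its middle, axes as the dryer's. Slots lie 46 mm apart along y; each is a 130 mm long gap along x between two ribs, 19 mm wide, flaring to about 28 mm at the top, 39 mm high. Any plate may go in any slot.
- plate1: White microplate 128 x 14.4 x 85.5 mm with round pale blue wells on one face, 70 g. Origin at its centre; x along its length, y through its 14.4 mm thickness, z along its 85.5 mm height (up when it stands on its long edge). It may be absent.
- plate2: White microplate 128 x 14.4 x 85.5 mm with round pale blue wells on one face, 70 g. Origin at its centre; x along its length, y through its 14.4 mm thickness, z along its 85.5 mm height (up when it stands on its long edge). It may be absent.
- plate3: White microplate 128 x 14.4 x 85.5 mm with round pale blue wells on one face, 70 g. Origin at its centre; x along its length, y through its 14.4 mm thickness, z along its 85.5 mm height (up when it stands on its long edge). It may be absent.
- plate4: White microplate 128 x 14.4 x 85.5 mm with round pale blue wells on one face, 70 g. Origin at its centre; x along its length, y through its 14.4 mm thickness, z along its 85.5 mm height (up when it stands on its long edge). It may be absent.
- plate5: White microplate 128 x 14.4 x 85.5 mm with round pale blue wells on one face, 70 g. Origin at its centre; x along its length, y through its 14.4 mm thickness, z along its 85.5 mm height (up when it stands on its long edge). It may be absent.
- bottle: Bystander: amber bottle 70 mm wide, 140 mm tall, origin under its centre.
- trough: Bystander: white open reagent trough 130 x 60 x 40 mm, origin under its centre.
Mind the look-alikes: they are no part of the job. Leave any orange or yellow look-alike of the plate1 alone.

How it is judged:
On the way, in this order (a step that is already met when the one before it is completed fails the run):
1. the red stop button is pressed down, more than 5 mm (value of joint stop_push above 0.005 m), for 0.05 s.
2. the window is slid open, more than 145 mm (value of joint window above 0.145 m), for 0.2 s.
3. every plate stands on its long edge in a slot of the rack, let go, with the window open (value of joint window above 0.1 m and (y of plate1 in the frame of slot1 between -0.01 and 0.01 m or y of plate1 in the frame of slot2 between -0.01 and 0.01 m or y of plate1 in the frame of slot3 between -0.01 and 0.01 m or y of plate1 in the frame of slot4 between -0.01 and 0.01 m or y of plate1 in the frame of slot5 between -0.01 and 0.01 m) and x of plate1 in the frame of dryer between -0.025 and 0.025 m and z of plate1 in the frame of dryer between 0.048 and 0.062 m and angle between plate1's own y axis and vertical between 1.37 and 1.77 rad and angle between the x axis of each of plate1, plate2, plate3, plate4, plate5 and the x axis of dryer, either way round below 0.15 rad and linear speed of each of plate1, plate2, plate3, plate4, plate5 below 0.03 m/s and (y of plate2 in the frame of slot1 between -0.01 and 0.01 m or y of plate2 in the frame of slot2 between -0.01 and 0.01 m or y of plate2 in the frame of slot3 between -0.01 and 0.01 m or y of plate2 in the frame of slot4 between -0.01 and 0.01 m or y of plate2 in the frame of slot5 between -0.01 and 0.01 m) and x of plate2 in the frame of dryer between -0.025 and 0.025 m and z of plate2 in the frame of dryer between 0.048 and 0.062 m and angle between plate2's own y axis and vertical between 1.37 and 1.77 rad and (y of plate3 in the frame of slot1 between -0.01 and 0.01 m or y of plate3 in the frame of slot2 between -0.01 and 0.01 m or y of plate3 in the frame of slot3 between -0.01 and 0.01 m or y of plate3 in the frame of slot4 between -0.01 and 0.01 m or y of plate3 in the frame of slot5 between -0.01 and 0.01 m) and x of plate3 in the frame of dryer between -0.025 and 0.025 m and z of plate3 in the frame of dryer between 0.048 and 0.062 m and angle between plate3's own y axis and vertical between 1.37 and 1.77 rad and (y of plate4 in the frame of slot1 between -0.01 and 0.01 m or y of plate4 in the frame of slot2 between -0.01 and 0.01 m or y of plate4 in the frame of slot3 between -0.01 and 0.01 m or y of plate4 in the frame of slot4 between -0.01 and 0.01 m or y of plate4 in the frame of slot5 between -0.01 and 0.01 m) and x of plate4 in the frame of dryer between -0.025 and 0.025 m and z of plate4 in the frame of dryer between 0.048 and 0.062 m and angle between plate4's own y axis and vertical between 1.37 and 1.77 rad and (y of plate5 in the frame of slot1 between -0.01 and 0.01 m or y of plate5 in the frame of slot2 between -0.01 and 0.01 m or y of plate5 in the frame of slot3 between -0.01 and 0.01 m or y of plate5 in the frame of slot4 between -0.01 and 0.01 m or y of plate5 in the frame of slot5 between -0.01 and 0.01 m) and x of plate5 in the frame of dryer between -0.025 and 0.025 m and z of plate5 in the frame of dryer between 0.048 and 0.062 m and angle between plate5's own y axis and vertical between 1.37 and 1.77 rad and contact force between the fingers and plate1 below 0.1 N and contact force between the fingers and plate2 below 0.1 N and contact force between the fingers and plate3 below 0.1 N and contact force between the fingers and plate4 below 0.1 N and contact force between the fingers and plate5 below 0.1 N), for 0.3 s.
4. the window is slid shut, to within 8 mm (value of joint window below 0.008 m), for 0.2 s.
5. the red button is twisted clockwise past 1.05 rad (value of joint stop_twist above 1.05 rad), for 0.2 s.
At the end, for the whole second after the job is handed in: Every plate present stands released on its long edge in a rack slot (within 10 mm of the slot's middle across it and 25 mm along it, upright within 0.2 rad), the window is shut to within 8 mm, and the red button is up and turned clockwise past 1.05 rad ((y of plate1 in the frame of slot1 between -0.01 and 0.01 m or y of plate1 in the frame of slot2 between -0.01 and 0.01 m or y of plate1 in the frame of slot3 between -0.01 and 0.01 m or y of plate1 in the frame of slot4 between -0.01 and 0.01 m or y of plate1 in the frame of slot5 between -0.01 and 0.01 m) and x of plate1 in the frame of dryer between -0.025 and 0.025 m and z of plate1 in the frame of dryer between 0.048 and 0.062 m and angle between plate1's own y axis and vertical between 1.37 and 1.77 rad and angle between the x axis of each of plate1, plate2, plate3, plate4, plate5 and the x axis of dryer, either way round below 0.15 rad and (y of plate2 in the frame of slot1 between -0.01 and 0.01 m or y of plate2 in the frame of slot2 between -0.01 and 0.01 m or y of plate2 in the frame of slot3 between -0.01 and 0.01 m or y of plate2 in the frame of slot4 between -0.01 and 0.01 m or y of plate2 in the frame of slot5 between -0.01 and 0.01 m) and x of plate2 in the frame of dryer between -0.025 and 0.025 m and z of plate2 in the frame of dryer between 0.048 and 0.062 m and angle between plate2's own y axis and vertical between 1.37 and 1.77 rad and (y of plate3 in the frame of slot1 between -0.01 and 0.01 m or y of plate3 in the frame of slot2 between -0.01 and 0.01 m or y of plate3 in the frame of slot3 between -0.01 and 0.01 m or y of plate3 in the frame of slot4 between -0.01 and 0.01 m or y of plate3 in the frame of slot5 between -0.01 and 0.01 m) and x of plate3 in the frame of dryer between -0.025 and 0.025 m and z of plate3 in the frame of dryer between 0.048 and 0.062 m and angle between plate3's own y axis and vertical between 1.37 and 1.77 rad and (y of plate4 in the frame of slot1 between -0.01 and 0.01 m or y of plate4 in the frame of slot2 between -0.01 and 0.01 m or y of plate4 in the frame of slot3 between -0.01 and 0.01 m or y of plate4 in the frame of slot4 between -0.01 and 0.01 m or y of plate4 in the frame of slot5 between -0.01 and 0.01 m) and x of plate4 in the frame of dryer between -0.025 and 0.025 m and z of plate4 in the frame of dryer between 0.048 and 0.062 m and angle between plate4's own y axis and vertical between 1.37 and 1.77 rad and (y of plate5 in the frame of slot1 between -0.01 and 0.01 m or y of plate5 in the frame of slot2 between -0.01 and 0.01 m or y of plate5 in the frame of slot3 between -0.01 and 0.01 m or y of plate5 in the frame of slot4 between -0.01 and 0.01 m or y of plate5 in the frame of slot5 between -0.01 and 0.01 m) and x of plate5 in the frame of dryer between -0.025 and 0.025 m and z of plate5 in the frame of dryer between 0.048 and 0.062 m and angle between plate5's own y axis and vertical between 1.37 and 1.77 rad and contact force between the fingers and plate1 below 0.1 N and contact force between the fingers and plate2 below 0.1 N and contact force between the fingers and plate3 below 0.1 N and contact force between the fingers and plate4 below 0.1 N and contact force between the fingers and plate5 below 0.1 N and value of joint window below 0.008 m and value of joint stop_twist above 1.05 rad and value of joint stop_push below 0.003 m); the robot touches nothing.
It fails at once if the bottle is moved more than 40 mm or tipped (distance of bottle from where it was at the start of the episode above 0.04 m or angle between bottle's own z axis and vertical above 0.5 rad).
It fails at once if the trough is moved more than 40 mm or tipped (distance of trough from where it was at the start of the episode above 0.04 m or angle between trough's own z axis and vertical above 0.5 rad).
Of plate1, plate2, plate3, plate4, plate5 only 3 to 5 are there at a start; the rules pass over those that are not, and their reading is None.
At some moment in a run one of plate1, plate2, plate3, plate4, plate5 may be knocked a few centimetres aside while the robot is not near it.
It also fails if it takes over 210 s, if anything falls off the work surface, if the arm or the gripper's body presses on something with over 40 N, if the wrist force passes 120 N, or if a joint passes its speed limit or range.

## Working session

There is one attempt and no reset: what is moved stays moved. The work goes in short steps, Python scripts to look and compute and a tool call to move; the robot and the scene stay as the last step left them, time stands still between calls to the robot, and variables do not carry over. Pictures are saved under pics/ and viewed, at most 14 in all, crops included, and the job is handed in when it is done.

Besides the shell and the picture viewer there is one more tool, called after "Call:" as name(argument=value, ...) on one line, values as JSON. arm_command: Moves the arm, as the interface text tells. Its arguments: {"type":"object","properties":{"increments":{"type":"string"},"grip_force":{"type":"number"}},"required":["increments"]}

```bash
ls; mkdir -p pics
python3 - <<'E'
from plant import robot
import cv2,json
s=robot.read_state();print(s)
for n in("scene","side","wrist"):
    m=robot.camera_model(n);print(n,m)
    cv2.imwrite(f"pics/a_{n}.png",robot.read_camera(n))
E
```

```text
pics
{'t': 0.0, 'q': array([-1.30338572e+00,  1.31173781e-01,  1.48927277e+00, -1.79764907e-05,
        1.52299204e+00, -8.53851398e-02]), 'dq': array([-0.00057803,  0.00163835,  0.00011258,  0.00014254,  0.00078677,
        0.00010037]), 'joint_torque': array([-1.58715648e-03, -5.59841216e+01, -4.91761959e+01,  7.64317461e-02,
        3.51497729e-02, -1.17902518e-04]), 'tool_pos': array([ 0.20719847, -0.56253198,  0.24258344]), 'orientation': array([-3.09103361e+00, -5.50979828e-01,  2.91452563e-04]), 'force': array([ 0.8837747 , -0.13385775,  0.31520005]), 'wrist_torque': array([0.01801159, 0.02331334, 0.04178609]), 'gripper_force': 0.0, 'opening': 0.09312149465255679}
scene {'fx': 383.56420036068687, 'fy': 383.56420036068687, 'cx': 327.15858422275375, 'cy': 205.44593876685377, 'eye': array([1.02780401, 0.61530096, 0.91637826]), 'rotation': array([-0.96464456, -2.51728839,  1.04110386])}
side {'fx': 390.948351713168, 'fy': 390.948351713168, 'cx': 315.9077288778777, 'cy': 198.59494202405813, 'eye': array([0.39428937, 0.73998997, 0.83881618]), 'rotation': array([-0.27585535,  2.82794032, -1.16618283])}
wrist {'fx': 309.70691628693146, 'fy': 309.70691628693146, 'cx': 325.635537595758, 'cy': 200.36492595841904, 'eye': array([ 0.2873995 , -0.53240683,  0.38358939]), 'rotation': array([ 2.36364341, -1.64983769, -0.25376068])}
```

View pics/a_scene.png

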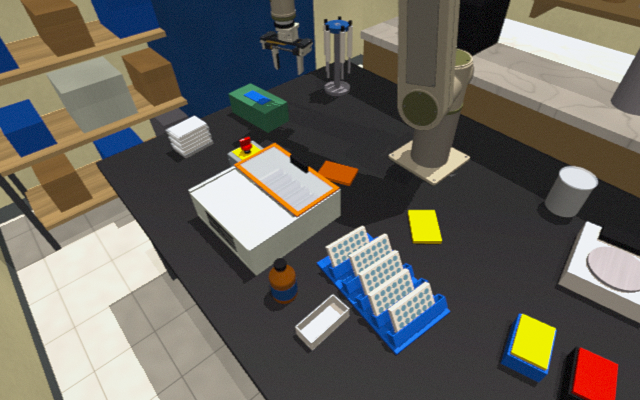

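View pics/a_side.png

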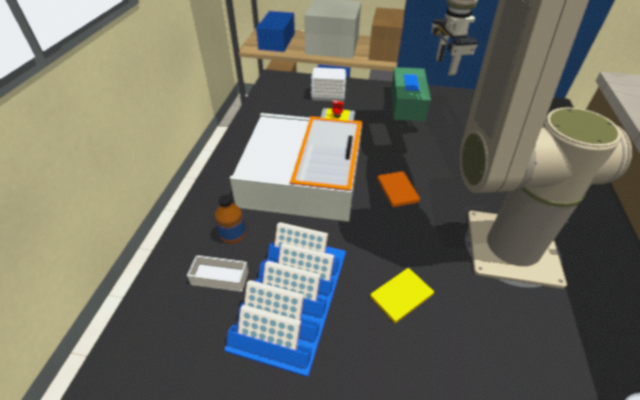

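```bash
cat > h.py <<'E'
import numpy as np,cv2
from scipy.spatial.transform import Rotation as R
from plant import robot
def crop(img,x,y,w,h,k,name):
    c=cv2.resize(img[y:y+h,x:x+w],None,fx=k,fy=k,interpolation=cv2.INTER_CUBIC)
    st=20
    for u in range((x//st+1)*st,x+w,st):
        cv2.line(c,(int((u-x)*k),0),(int((u-x)*k),6),(255,0,255),1);cv2.putText(c,str(u),(int((u-x)*k)-10,16),0,.35,(255,0,255),1)
    for v in range((y//st+1)*st,y+h,st):
        cv2.line(c,(0,int((v-y)*k)),(6,int((v-y)*k)),(255,0,255),1);cv2.putText(c,str(v),(8,int((v-y)*k)+4),0,.35,(255,0,255),1)
    cv2.imwrite("pics/"+name+".png",c)
def proj(m,P):
    p=(np.atleast_2d(P)-m["eye"])@R.from_rotvec(m["rotation"]).as_matrix()
    f=np.array([m["fx"],m["fy"]]);c=np.array([m["cx"],m["cy"]])
    if m.get("fish"):
        r=np.hypot(p[:,0],p[:,1]);th=np.arctan2(r,p[:,2]);return p[:,:2]/r[:,None]*th[:,None]*f+c
    return p[:,:2]/p[:,2:]*f+c
def ray(m,uv):
    d=(np.asarray(uv,float)-[m["cx"],m["cy"]])/[m["fx"],m["fy"]]
    if m.get("fish"):
        th=np.hypot(*d);v=np.array([*(d/max(th,1e-9)*np.sin(th)),np.cos(th)])
    else: v=np.array([*d,1.])
    return R.from_rotvec(m["rotation"]).apply(v)
def atz(m,uv,z):
    v=ray(m,uv);return m["eye"]+v*(z-m["eye"][2])/v[2]
def model(n):
    m=robot.camera_model(n);m["fish"]=n=="wrist";return m
E
python3 - <<'E'
from h import *
crop(cv2.imread("pics/a_scene.png"),180,125,200,150,4,"b1")
crop(cv2.imread("pics/a_side.png"),222,85,200,150,4,"b2")
crop(cv2.imread("pics/a_scene.png"),300,215,180,135,4,"b3")
crop(cv2.imread("pics/a_side.png"),205,215,200,160,4,"b4")
E
```

```text
(no output)
```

View pics/b1.png

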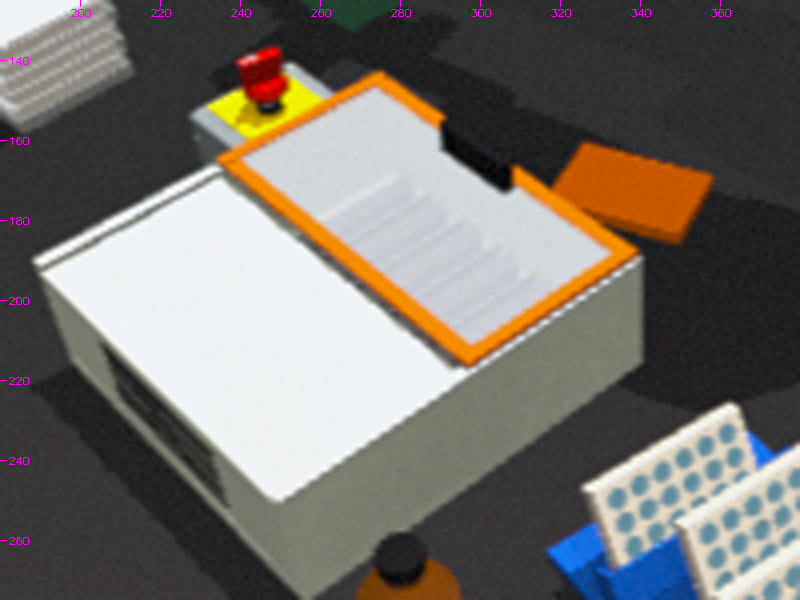

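View pics/b2.png

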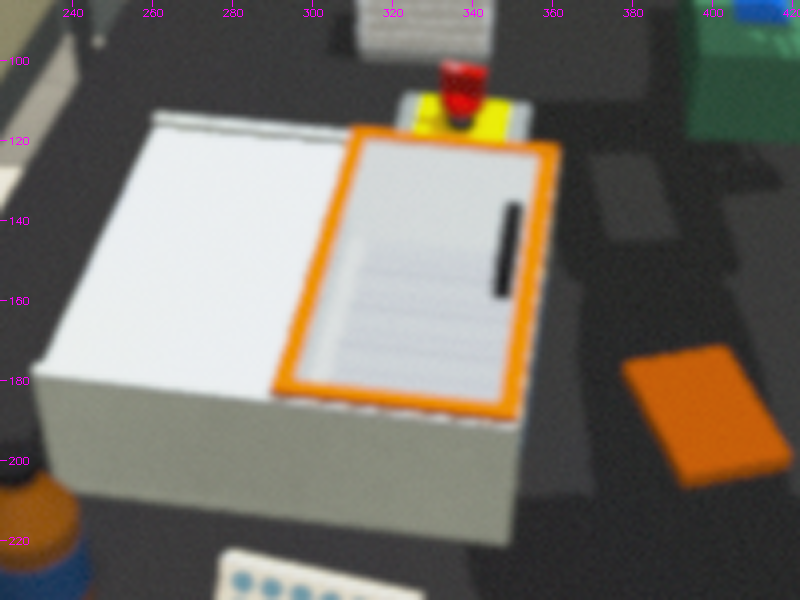

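View pics/b3.png

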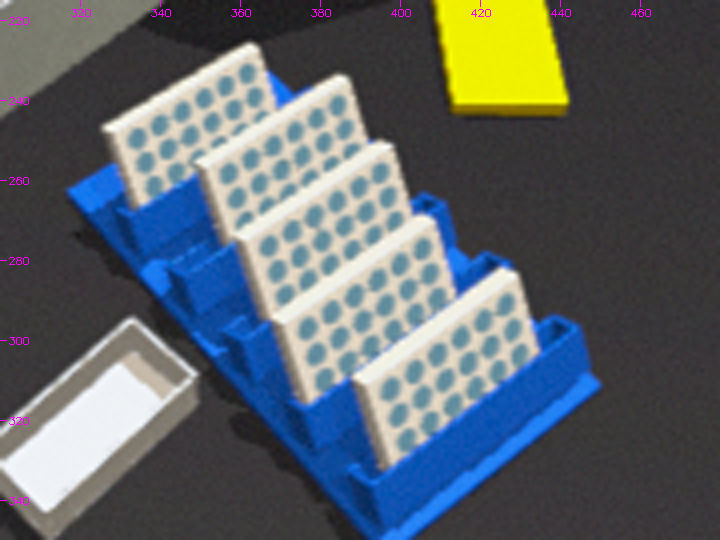

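View pics/b4.png

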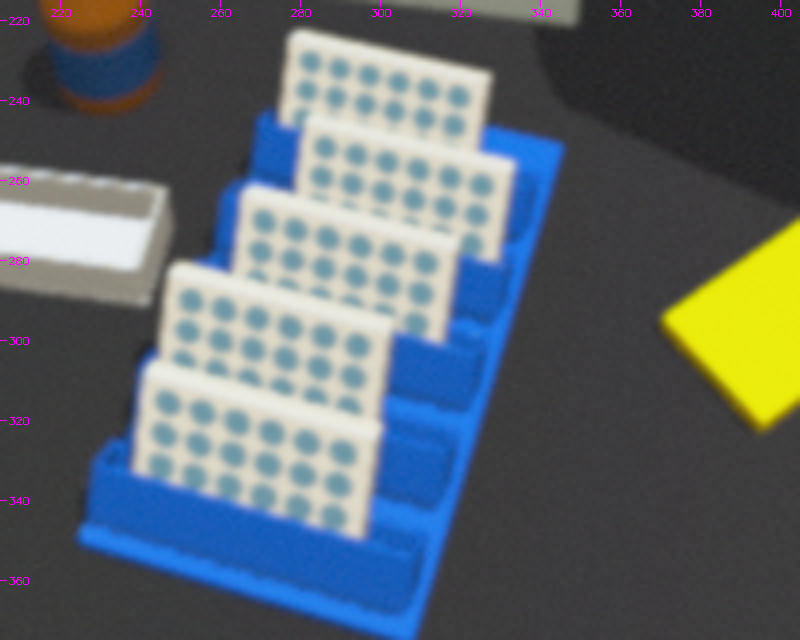

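```bash
cat > fit.py <<'E'
from h import *
from scipy.optimize import least_squares
S,D=model("scene"),model("side")
sc=[((250,-163,112),(188.8,190.5)),((250,163,112),(249.5,250.5)),((-85,163,112),(340.5,189.7)),((-85,163,0),(340.8,216)),((250,163,0),(256.3,274.5)),((250,-163,0),(198.8,215.5))]
sd=[((250,-163,112),(260.3,113.3)),((250,163,112),(230.8,177.5)),((-85,163,112),(352,190)),((-85,163,0),(349,221)),((250,163,0),(237,207))]
def T(p,P): return R.from_euler("z",p[2]).apply(np.atleast_2d(P)/1000.)+[p[0],p[1],0]
def res(p): return np.r_[(proj(S,T(p,[a for a,_ in sc]))-[b for _,b in sc]).ravel(),(proj(D,T(p,[a for a,_ in sd]))-[b for _,b in sd]).ravel()]
f=least_squares(res,[.55,-.2,0.],loss="soft_l1")
if __name__=="__main__":
    print(f.x,np.round(f.fun.reshape(-1,2),1))
    for n,P in(("top",(0,-211,156)),("handle",(-60,0,154))): print(n,T(f.x,P),proj(S,T(f.x,P)),proj(D,T(f.x,P)))
E
python3 fit.py
```

```text
[ 0.53194316 -0.1713536   0.03242589] [[ 0.2 -0.2]
 [ 0.9 -0.1]
 [-0.2  0. ]
 [-0.7 -1.3]
 [ 0.4  0.1]
 [-0.4 -0.5]
 [ 0.6  0.2]
 [-0.3  0.8]
 [-0.4  2.1]
 [-0.1 -0.9]
 [-0.8 -0.7]]
top [[ 0.53878382 -0.38224269  0.156     ]] [[244.62612111 138.34385753]] [[337.60791519 100.92738484]]
handle [[ 0.4719747  -0.17329882  0.154     ]] [[298.57783671 158.79285916]] [[349.36100077 141.84522196]]
```

```bash
cat > fit2.py <<'E'
from fit import *
s=np.array([[(103,127),(258,43)],[(197,160),(347,76)],[(237,235),(392,143)],[(272,320),(433,215)],[(352,380),(517,268)]])/4+[300,215]
d=np.array([[(292,31),(492,73)],[(305,113),(515,160)],[(243,185),(460,232)],[(170,262),(393,318)],[(145,358),(383,425)]])/4+[205,215]
loc=np.array([(64,-7.2,42.75),(-64,-7.2,42.75)])/1000
def pts(c,yaw): return (R.from_euler("z",yaw)*R.from_euler("x",.52)).apply(loc)+c
def r2(p): 
    o=[]
    for i in range(5):
        P=pts(p[1+3*i:4+3*i],p[0]);o+=[proj(S,P)-s[i],proj(D,P)-d[i]]
    return np.concatenate(o).ravel()
g=least_squares(r2,np.r_[0.1,np.tile([.5,.2,.06],5)],loss="soft_l1")
C=g.x[1:].reshape(5,3)
if __name__=="__main__":
    print("yaw",g.x[0]);print(C.round(4));print(g.fun.reshape(5,-1).round(1))
    for m,uv in((S,(317,262.5)),(S,(450,310.5)),(S,(398,349.5)),(D,(346.3,251.8)),(D,(308.8,374)),(D,(225,348.8))): print(atz(m,uv,.006).round(3))
    L=R.from_euler("z",-g.x[0]).apply(C);print(L.round(4))
E
python3 fit2.py
```

```text
yaw -0.10193397511689918
[[0.549  0.1508 0.0623]
 [0.5241 0.2143 0.064 ]
 [0.5459 0.2732 0.0646]
 [0.5716 0.3299 0.0626]
 [0.5652 0.3902 0.063 ]]
[[ 1.1 -0.1 -1.1 -0.2  0.4 -0.4 -0.8  0.6]
 [ 0.5  0.2 -0.7 -0.8  0.3 -0.3 -0.7  0.7]
 [ 0.4 -0.3 -1.1 -1.1  0.2 -0.1 -0.8  2. ]
 [ 0.6 -0.7 -1.3 -0.3  0.1  0.  -0.7  1. ]
 [ 0.9 -0.9 -1.9 -0.3  0.3  0.5 -1.5  0.3]]
[0.624 0.087 0.006]
[0.467 0.437 0.006]
[0.646 0.415 0.006]
[0.433 0.107 0.006]
[0.466 0.434 0.006]
[0.655 0.417 0.006]
[[0.5309 0.2058 0.0623]
 [0.4995 0.2666 0.064 ]
 [0.5153 0.3274 0.0646]
 [0.5351 0.3864 0.0626]
 [0.5225 0.4456 0.063 ]]
```

```bash
cat >> h.py <<'E'
def yaw():
    o=robot.read_state()["orientation"];x=R.from_rotvec(o).apply([1,0,0]);return np.arctan2(x[1],x[0])
def d(x,y,z,ps,frm=None):
    """tool-frame increments (mm, rad) to TCP (x,y,z) with yaw ps; frm=(x,y,z,yaw) or the measured pose"""
    if frm is None: frm=(*robot.read_state()["tool_pos"],yaw())
    w=np.subtract((x,y,z),frm[:3])*1000;c,s=np.cos(frm[3]),np.sin(frm[3])
    t=frm[3]-ps
    print("inc %.1f %.1f %.1f  %.3f"%(c*w[0]+s*w[1],s*w[0]-c*w[1],-w[2],t),"| dist %.0f"%np.linalg.norm(w))
    return (x,y,z,ps)
def st():
    s=robot.read_state();print("t %.2f"%s["t"],"pos",s["tool_pos"].round(4),"yaw %.3f"%yaw(),"F",s["force"].round(1),"open %.4f g %.1f"%(s["opening"],s["gripper_force"]),"tilt",R.from_rotvec(s["orientation"]).apply([0,0,1]).round(4),"q6 %.2f"%s["q"][5])
E
python3 - <<'E'
from h import *
st()
m=model("wrist");print(R.from_rotvec(m["rotation"]).as_matrix().round(3))
B=(.539,-.382)
a=d(.40,-.46,.25,.25);a=d(*B,.25,.032,a);a=d(*B,.20,.032,a)
E
```

```text
t 0.15 pos [ 0.2072 -0.5627  0.2428] yaw 0.353 F [ 0.9  0.2 -0.1] open 0.0933 g 0.0 tilt [-4.0e-04  1.4e-03 -1.0e+00] q6 -0.09
[[ 0.345 -0.896 -0.281]
 [-0.939 -0.329 -0.102]
 [-0.001  0.299 -0.954]]
inc 216.4 -29.7 -7.2  0.103 | dist 219
inc 154.0 -41.2 -0.0  0.218 | dist 159
inc 0.0 0.0 50.0  0.000 | dist 50
```

Call:
arm_command(increments="1 216 -30 -7 0.103; 1 216 -30 -7 0.103; 1 216 -30 -7 0.103; 1 216 -30 -7 0.103; 1 216 -30 -7 0.103")

```text
t: 0.65
tool_pos: [0.4032, -0.4575, 0.2505]
orientation: [-3.115, -0.397, -0.002]
force: [0.5, -0.6, -1.0]
opening: 0.0575
gripper_force: 0.0
```

Call:
arm_command(increments="1 154 -41 0 0.218; 1 154 -41 0 0.218; 1 154 -41 0 0.218; 1 154 -41 0 0.218; 1 154 -41 0 0.218")

```text
t: 1.15
tool_pos: [0.5398, -0.3813, 0.2499]
orientation: [-3.14, -0.055, 0.001]
force: [-0.5, -0.7, -0.2]
opening: 0.0178
gripper_force: 0.0
```

Run:
```python
from h import *
st()
m=model("wrist");im=robot.read_camera("wrist");cv2.imwrite("pics/w1.png",im)
print(proj(m,[[.539,-.382,.156]]))
d(.539,-.382,.183,.032)
```

```text
t 1.15 pos [ 0.5398 -0.3813  0.2499] yaw 0.035 F [-0.5 -0.7 -0.2] open 0.0178 g 0.0 tilt [-9.e-04  6.e-04 -1.e+00] q6 0.84
[[328.29378913 215.22373513]]
inc 0.5 -0.4 67.0  0.001 | dist 67
```

View pics/w1.png

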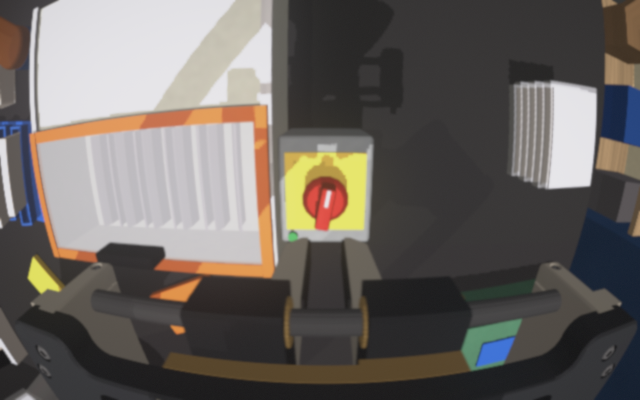

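Call:
arm_command(increments="1 2 0 40 0; 1 2 0 62 0; 1 2 0 70 0; 1 2 0 77 0; 1 2 0 79 0")

```text
t: 1.7
tool_pos: [0.5398, -0.384, 0.1741]
orientation: [3.139, 0.047, 0.001]
force: [-7.0, 2.1, 10.4]
opening: 0.0003
gripper_force: 5.2
```

Call:
arm_command(increments="1 0 0 0 0; 1 0 0 0 0; 1 0 0 0 0")

```text
t: 2.0
tool_pos: [0.5405, -0.384, 0.1742]
orientation: [3.139, 0.048, 0.002]
force: [-5.1, 0.5, 6.9]
opening: 0.0006
gripper_force: 3.8
```

Run:
```python
from h import *
st()
```

```text
t 2.00 pos [ 0.5405 -0.384   0.1742] yaw 0.031 F [-5.1  0.5  6.9] open 0.0006 g 3.8 tilt [ 0.0015 -0.0025 -1.    ] q6 0.85
```

Run:
```python
from h import *
from fit import f,T
import numpy as np
np.save("dry.npy",f.x)
a=T(f.x,(-100,0,230))[0];b=T(f.x,(90,0,157))[0];print(a,b)
p=d(.5405,-.384,.23,.031)
p=d(*a,.032,p);p=d(a[0],a[1],.157,.032,p);p=d(*b,.032,p)
```

```text
[ 0.43199573 -0.17459563  0.23      ] [ 0.62189585 -0.16843578  0.157     ]
inc 0.0 -0.0 -55.8  -0.000 | dist 56
inc -102.0 -212.7 -0.0  -0.001 | dist 236
inc 0.0 0.0 73.0  0.000 | dist 73
inc 190.0 -0.1 -0.0  0.000 | dist 190
```

Call:
arm_command(increments="1 0 0 -30 0; 1 0 0 -60 0; 1 -50 -100 -60 0; 1 -102 -213 -60 0; 1 -102 -213 -60 0")

```text
t: 2.5
tool_pos: [0.4708, -0.2491, 0.2326]
orientation: [3.14, 0.048, 0.003]
force: [0.2, 0.3, 0.8]
opening: 0.0005
gripper_force: 0.0
```

Call:
arm_command(increments="1 0 0 0 0; 1 0 0 0 0; 1 0 0 0 0")

```text
t: 2.8
tool_pos: [0.4722, -0.2507, 0.2331]
orientation: [3.139, 0.049, 0.004]
force: [0.1, -0.0, 0.4]
opening: 0.0005
gripper_force: 0.0
```

Run:
```python
from h import *
st();p=d(.432,-.1746,.157,.032)
```

```text
t 2.80 pos [ 0.4722 -0.2507  0.2331] yaw 0.031 F [ 0.1 -0.   0.4] open 0.0005 g 0.0 tilt [ 0.0024 -0.0018 -1.    ] q6 0.96
inc -37.8 -77.3 76.1  -0.001 | dist 115
```

Call:
arm_command(increments="1 -38 -77 0 0; 1 -38 -77 0 0; 1 -38 -77 40 0; 1 -38 -77 76 0; 1 -38 -77 76 0")

```text
t: 3.3
tool_pos: [0.4287, -0.1731, 0.1514]
orientation: [-3.138, -0.049, 0.01]
force: [-0.1, 0.6, -0.0]
opening: 0.0002
gripper_force: 0.0
```

Call:
arm_command(increments="1 20 0 0 0; 1 50 0 0 0; 1 80 0 0 0; 1 110 0 0 0; 1 140 0 0 0")

```text
t: 3.8
tool_pos: [0.5728, -0.1708, 0.1573]
orientation: [3.14, 0.048, -0.0]
force: [-4.1, -1.6, 2.2]
opening: 0.0004
gripper_force: 1.6
```

Call:
arm_command(increments="1 15 0 0 0; 1 30 0 0 0; 1 37 0 0 0; 1 43 0 0 0; 1 43 0 0 0")

```text
t: 4.3
tool_pos: [0.6147, -0.1684, 0.1564]
orientation: [3.141, 0.049, 0.002]
force: [-0.6, -0.1, -0.2]
opening: 0.0004
gripper_force: 0.0
```

Run:
```python
from h import *
st();p=d(.622,-.1684,.157,.032)
im=robot.read_camera("side");cv2.imwrite("pics/s2.png",im)
```

```text
t 4.30 pos [ 0.6147 -0.1684  0.1564] yaw 0.031 F [-0.6 -0.1 -0.2] open 0.0004 g 0.0 tilt [ 1.1e-03 -3.0e-04 -1.0e+00] q6 1.19
inc 7.3 0.2 -0.6  -0.001 | dist 7
```

Call:
arm_command(increments="1 4 0 0 0; 1 8 0 0 0; 1 12 0 0 0")

```text
t: 4.65
tool_pos: [0.6244, -0.1677, 0.1558]
orientation: [3.141, 0.049, -0.006]
force: [-25.3, -0.3, 16.3]
opening: 0.0007
gripper_force: 12.4
```

Call:
arm_command(increments="1 2 0 0 0; 1 4 0 0 0; 1 4 0 0 0")

```text
t: 4.95
tool_pos: [0.6245, -0.1677, 0.1558]
orientation: [-3.14, -0.049, 0.02]
force: [-33.3, 0.6, 20.4]
opening: 0.0005
gripper_force: 17.2
```

Call:
arm_command(increments="1 -20 0 0 0; 1 -40 0 -20 0; 1 -80 0 -60 0; 1 -120 0 -100 0; 1 -120 0 -100 0")

```text
t: 5.45
tool_pos: [0.5096, -0.1719, 0.2608]
orientation: [3.138, 0.049, 0.009]
force: [0.8, 0.1, 0.7]
opening: 0.0001
gripper_force: 0.0
```

Call:
arm_command(increments="0.5 -45 0 -20 0; 0.5 -80 0 -20 0; 0.5 -80 0 -20 0; 0.5 -80 0 -20 0")

```text
t: 5.85
tool_pos: [0.4301, -0.1738, 0.2757]
orientation: [3.141, 0.049, 0.002]
force: [0.5, -0.1, -0.0]
opening: 0.0279
gripper_force: 0.0
```

Run:
```python
from h import *
from fit import T
p=np.load("dry.npy")
st();m=model("wrist");im=robot.read_camera("wrist");cv2.imwrite("pics/w2raw.png",im)
for i in range(-2,3):
    P=[(x,i*46,51) for x in(-65,65)];uv=proj(m,T(p,P));cv2.line(im,*[tuple(int(round(c)) for c in q) for q in uv],(0,0,255),1);print(i,uv.round(1).tolist())
for q in proj(m,T(p,[(-85,-163,112),(-85,163,112),(-79,-157,12),(-79,157,12),(79,157,12),(79,-157,12)])): cv2.circle(im,tuple(int(round(c)) for c in q),3,(0,255,0),1)
uv=proj(m,T(p,(0,0,51)))[0];x0,y0=int(uv[0]-160),max(0,int(uv[1]-100))
crop(im,max(0,x0),min(y0,190),320,210,2.5,"w2")
```

```text
t 5.85 pos [ 0.4301 -0.1738  0.2757] yaw 0.031 F [ 0.5 -0.1 -0. ] open 0.0279 g 0.0 tilt [ 1.3e-03 -2.0e-04 -1.0e+00] q6 1.04
-2 [[403.4, 148.3], [405.1, 41.8]]
-1 [[366.0, 147.6], [366.8, 39.4]]
0 [[327.4, 147.4], [327.2, 38.6]]
1 [[288.8, 147.7], [287.6, 39.5]]
2 [[251.3, 148.6], [249.1, 41.9]]
```

View pics/w2.png

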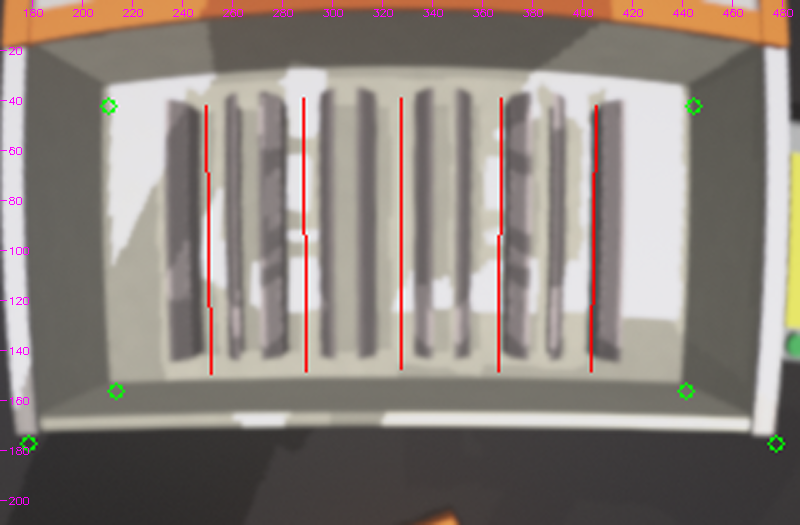

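Run:
```python
from h import *
p=d(.43,.03,.30,-.05);p=d(.43,.20,.30,-.102,p)
```

```text
inc 5.9 -203.6 -24.5  0.082 | dist 205
inc -8.5 -169.8 -0.0  0.052 | dist 170
```

Call:
arm_command(increments="0.5 6 -204 -25 0.08; 0.5 6 -204 -25 0.08; 0.5 6 -204 -25 0.08; 0.5 6 -204 -25 0.08; 0.5 6 -204 -25 0.08")

```text
t: 6.4
tool_pos: [0.4302, 0.0356, 0.3013]
orientation: [-3.139, 0.065, -0.001]
force: [1.0, -0.7, 0.5]
opening: 0.0467
gripper_force: 0.0
```

Call:
arm_command(increments="0.5 -9 -170 0 0.052; 0.5 -9 -170 0 0.052; 0.5 -9 -170 0 0.052; 0.5 -9 -170 0 0.052; 0.5 -9 -170 0 0.052")

```text
t: 6.9
tool_pos: [0.4288, 0.2033, 0.2997]
orientation: [-3.138, 0.151, 0.002]
force: [-0.2, 0.4, 0.2]
opening: 0.0466
gripper_force: 0.0
```

Call:
arm_command(increments="0.5 0 0 0 0; 0.5 0 0 0 0")

```text
t: 7.1
tool_pos: [0.4291, 0.1997, 0.3003]
orientation: [3.137, -0.159, -0.001]
force: [-0.0, -0.2, 1.2]
opening: 0.0464
gripper_force: 0.0
```

Run:
```python
from h import *
from fit2 import C,g,pts
st();m=model("wrist");im=robot.read_camera("wrist");cv2.imwrite("pics/w3raw.png",im)
for c in C:
    uv=proj(m,pts(c,g.x[0]));cv2.line(im,*[tuple(int(round(k)) for k in q) for q in uv],(0,0,255),1);print(uv.round(1).tolist())
crop(im,110,0,380,270,2.1,"w3")
```

```text
t 7.10 pos [0.4291 0.1997 0.3003] yaw -0.101 F [-0.  -0.2  1.2] open 0.0464 g 0.0 tilt [-6.e-04 -6.e-04 -1.e+00] q6 2.00
[[384.6, 18.4], [383.9, 129.3]]
[[329.9, 42.4], [329.8, 156.4]]
[[274.3, 30.3], [275.4, 143.1]]
[[224.1, 19.1], [225.0, 127.4]]
[[177.4, 36.0], [180.1, 140.8]]
```

View pics/w3.png

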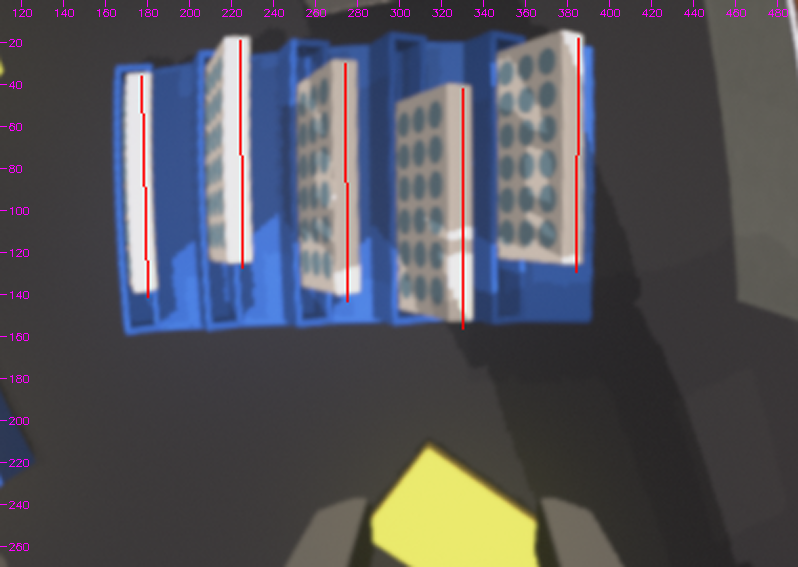

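```bash
cat > g.py <<'E'
from h import *
C=np.array([[.549,.1508],[.5241,.2143],[.5459,.2732],[.5716,.3299],[.5652,.3902]])
Y=-.102
def G(i,z,a=3,b=-18.6):
    w=R.from_euler("z",Y).apply([a,b,0])[:2]/1000+C[i-1];return (*w,z,Y)
DX,DY,DW=.536,-.169,.0324
def SL(k,z,x=0,y=0):
    w=R.from_euler("z",DW).apply([x,46*k+y,0])[:2]/1000+[DX,DY];return (*w,z,DW)
E
python3 - <<'E'
from g import *
p=d(*G(1,.18));p=d(*G(1,.109),p);print(p)
E
```

```text
inc 127.2 54.9 120.4  0.000 | dist 184
inc 0.0 -0.0 71.0  0.000 | dist 71
(np.float64(0.5500904955596092), np.float64(0.13199120366864286), 0.109, -0.102)
```

Call:
arm_command(increments="0.53 127 55 60 0; 0.53 127 55 90 0; 0.53 127 55 120 0; 0.53 127 55 120 0; 0.53 127 55 120 0")

```text
t: 7.65
tool_pos: [0.5482, 0.1295, 0.1746]
orientation: [3.135, -0.164, -0.013]
force: [-1.4, -0.2, -0.2]
opening: 0.0439
gripper_force: 0.0
```

Call:
arm_command(increments="0.53 0 0 35 0; 0.53 0 0 65 0; 0.53 0 0 71 0; 0.53 0 0 71 0")

```text
t: 8.05
tool_pos: [0.5489, 0.1327, 0.1097]
orientation: [3.137, -0.158, -0.002]
force: [-0.4, -1.0, 0.1]
opening: 0.0438
gripper_force: 0.0
```

Run:
```python
from g import *
st();d(*G(1,.109))
im=robot.read_camera("wrist");cv2.imwrite("pics/w4.png",im[100:400])
```

```text
t 8.05 pos [0.5489 0.1327 0.1097] yaw -0.101 F [-0.4 -1.   0.1] open 0.0438 g 0.0 tilt [-1.4e-03 -1.0e-04 -1.0e+00] q6 1.82
inc 1.2 0.6 0.7  0.001 | dist 2
```

View pics/w4.png

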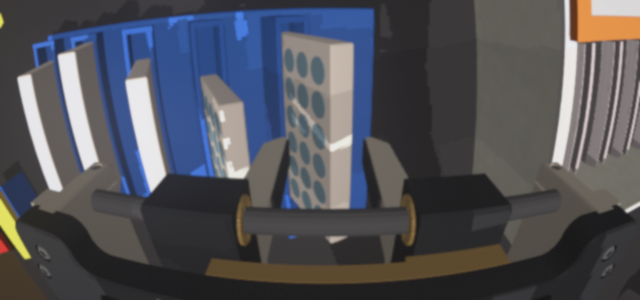

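Call:
arm_command(increments="1 0 0 0 0; 1 0 0 0 0; 1 0 0 0 0; 1 0 0 0 0; 1 0 0 0 0", grip_force=5)

```text
t: 8.6
tool_pos: [0.5502, 0.133, 0.1106]
orientation: [3.137, -0.157, 0.002]
force: [0.4, -3.9, 4.8]
opening: 0.0201
gripper_force: 5.1
```

Call:
arm_command(increments="1 0 3 -5 0; 1 0 6 -10 0; 1 0 9 -16 0; 1 0 12 -21 0; 1 0 15 -26 0")

```text
t: 9.1
tool_pos: [0.548, 0.118, 0.1362]
orientation: [-3.138, 0.158, -0.0]
force: [0.2, 0.1, -1.2]
opening: 0.0149
gripper_force: 5.0
```

Call:
arm_command(increments="1 0 4 -7 0; 1 0 8 -14 0; 1 0 10 -25 0; 1 0 10 -40 0; 1 0 10 -50 0")

```text
t: 9.6
tool_pos: [0.5477, 0.1084, 0.1879]
orientation: [-3.137, 0.158, -0.003]
force: [0.5, -0.0, -1.2]
opening: 0.0144
gripper_force: 4.9
```

Run:
```python
from g import *
st()
im=robot.read_camera("wrist");im2=robot.read_camera("side")
cv2.imwrite("pics/w5.png",np.vstack([im[100:400],im2[100:390]]))
```

```text
t 9.60 pos [0.5477 0.1084 0.1879] yaw -0.100 F [ 0.5 -0.  -1.2] open 0.0144 g 4.9 tilt [ 2.e-03  3.e-04 -1.e+00] q6 1.77
```

View pics/w5.png

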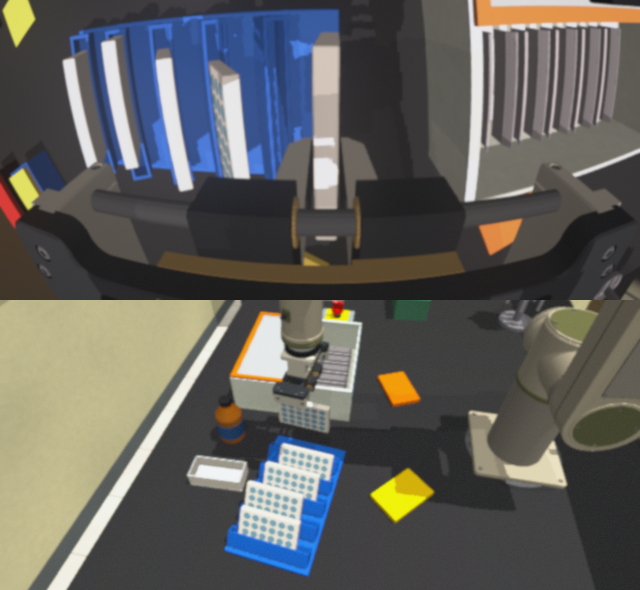

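Run:
```python
from g import *
p=d(.546,-.07,.245,.032);p=d(*SL(-2,.245),p);p=d(*SL(-2,.16),p)
```

```text
inc 15.4 177.9 -56.5  -0.132 | dist 187
inc -13.1 190.6 -0.0  -0.000 | dist 191
inc 0.0 0.0 85.0  0.000 | dist 85
```

Call:
arm_command(increments="1 0 0 -30 0; 1 0 10 -57 0; 1 15 60 -57 -0.05; 1 15 105 -57 -0.1; 1 15 150 -57 -0.132", grip_force=15)

```text
t: 10.2
tool_pos: [0.5468, -0.0437, 0.2426]
orientation: [3.141, 0.055, 0.0]
force: [0.6, -0.1, -0.6]
opening: 0.0145
gripper_force: 14.9
```

Call:
arm_command(increments="1 -13 45 0 0; 1 -13 90 0 0; 1 -13 135 0 0; 1 -13 180 0 0; 1 -13 215 0 0")

```text
t: 10.7
tool_pos: [0.5403, -0.2602, 0.2422]
orientation: [3.141, 0.048, -0.001]
force: [-0.0, 0.1, 0.2]
opening: 0.0143
gripper_force: 14.9
```

Call:
arm_command(increments="1 0 0 0 0; 1 0 0 0 0; 1 0 0 0 0")

```text
t: 11.0
tool_pos: [0.5408, -0.2566, 0.2423]
orientation: [-3.14, -0.051, 0.001]
force: [0.1, 0.1, -1.0]
opening: 0.0141
gripper_force: 14.9
```

Run:
```python
from g import *
st();p=d(*SL(-2,.15))
im=robot.read_camera("wrist");cv2.imwrite("pics/w6.png",im)
```

```text
t 11.00 pos [ 0.5408 -0.2566  0.2423] yaw 0.033 F [ 0.1  0.1 -1. ] open 0.0141 g 14.9 tilt [-4.e-04  8.e-04 -1.e+00] q6 1.01
inc -2.0 4.3 92.3  0.000 | dist 92
```

View pics/w6.png

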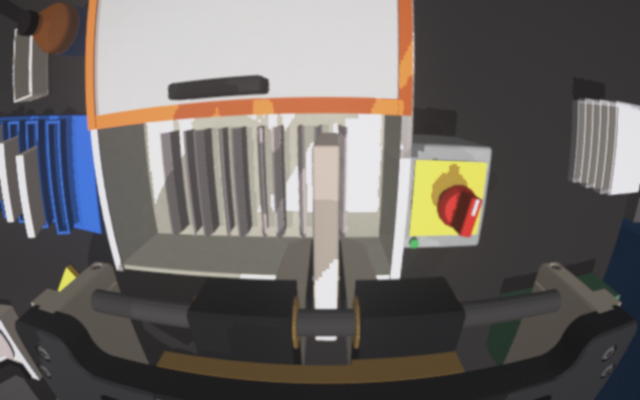

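Run:
```python
from g import *
im=cv2.imread("pics/w6.png");g=cv2.cvtColor(im,cv2.COLOR_BGR2GRAY)
for r in(150,215): print(r,"from150",g[r-2:r+3,150:360].mean(0).astype(int)[::2].tolist())
m=None
s=robot.read_state();m=model("wrist")
for k in(-2,-1,0,1,2):
    for z in(.012,.051): print(k,z,proj(m,[(*R.from_euler("z",DW).apply([x,46*k,0])[:2]/1000+[DX,DY],z) for x in(60,-60)]).round(1).tolist())
```

```text
150 from150 [228, 230, 230, 230, 230, 221, 163, 133, 133, 132, 128, 91, 82, 82, 84, 154, 223, 192, 124, 86, 81, 83, 105, 114, 104, 105, 104, 100, 82, 81, 82, 119, 166, 172, 170, 132, 126, 92, 82, 109, 157, 140, 113, 105, 105, 105, 92, 82, 102, 158, 171, 174, 191, 185, 131, 121, 124, 126, 165, 172, 171, 171, 148, 120, 112, 108, 95, 142, 173, 178, 194, 197, 197, 187, 132, 107, 126, 154, 190, 225, 226, 188, 193, 200, 200, 200, 201, 201, 201, 201, 201, 201, 201, 199, 177, 137, 132, 152, 199, 229, 233, 233, 233, 233, 233]
215 from150 [100, 101, 128, 166, 170, 171, 172, 171, 170, 159, 120, 103, 102, 101, 97, 80, 77, 76, 83, 137, 164, 138, 100, 77, 77, 89, 113, 103, 102, 102, 98, 81, 77, 78, 118, 167, 174, 167, 129, 115, 82, 85, 135, 153, 121, 105, 103, 103, 92, 79, 93, 153, 170, 180, 192, 183, 145, 166, 139, 143, 171, 173, 178, 172, 137, 133, 129, 107, 137, 173, 175, 184, 197, 197, 183, 140, 150, 184, 181, 178, 177, 163, 161, 175, 175, 176, 176, 177, 177, 178, 178, 178, 178, 174, 147, 130, 142, 176, 180, 179, 179, 179, 178, 179, 179]
-2 0.012 [[330.6, 129.1], [330.3, 223.3]]
-2 0.051 [[331.2, 131.8], [330.7, 235.6]]
-1 0.012 [[292.2, 129.4], [294.7, 223.3]]
-1 0.051 [[288.3, 132.1], [291.6, 235.5]]
0 0.012 [[254.7, 130.4], [259.9, 223.0]]
0 0.051 [[246.8, 133.3], [253.5, 235.0]]
1 0.012 [[219.2, 131.9], [226.7, 222.6]]
1 0.051 [[208.0, 135.1], [217.6, 234.2]]
2 0.012 [[186.4, 134.0], [195.7, 222.0]]
2 0.051 [[172.6, 137.4], [184.4, 233.1]]
```

Run:
```python
from h import *
im=cv2.imread("pics/w6.png");crop(im,150,110,260,180,3.05,"w7")
```

```text
(no output)
```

View pics/w7.png

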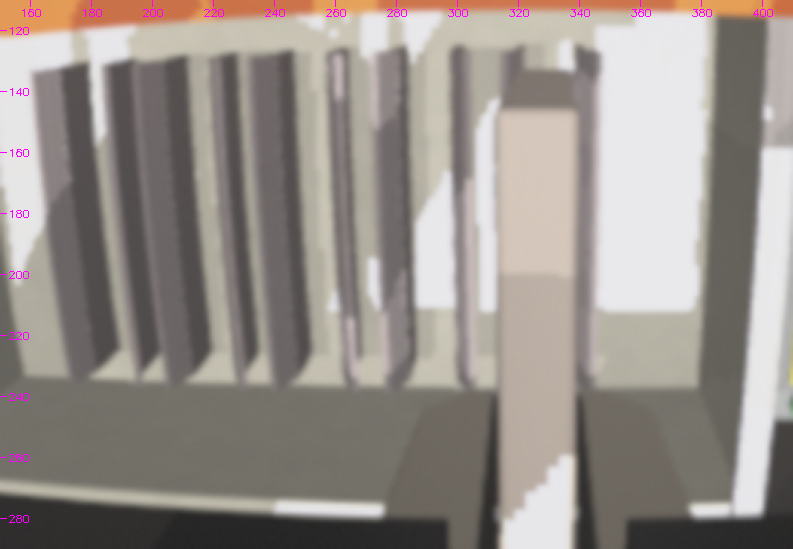

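Call:
arm_command(increments="1 -2 4.5 0 0; 1 -2 4.5 30 0; 1 -2 4.5 60 0; 1 -2 4.5 85 0; 1 -2 4.5 92 0")

```text
t: 11.55
tool_pos: [0.5372, -0.2606, 0.1472]
orientation: [-3.138, -0.052, 0.007]
force: [-0.1, -0.3, -0.5]
opening: 0.0139
gripper_force: 14.9
```

Call:
arm_command(increments="1 0 0 0 0; 1 0 0 12 0; 1 0 0 24 0; 1 0 0 32 0; 1 0 0 36 0")

```text
t: 12.05
tool_pos: [0.5427, -0.2636, 0.12]
orientation: [3.137, 0.05, 0.014]
force: [-1.1, 4.9, 23.0]
opening: 0.0141
gripper_force: 15.0
```

Run:
```python
from g import *
st();p=d(*SL(-2,.1035))
```

```text
t 12.05 pos [ 0.5427 -0.2636  0.12  ] yaw 0.032 F [-1.1  4.9 23. ] open 0.0141 g 15.0 tilt [ 0.0089 -0.0038 -1.    ] q6 1.00
inc -3.6 -2.7 16.5  -0.000 | dist 17
```

Call:
arm_command(increments="1 0 0 -15 0; 1 0 -3 -18 0; 1 0 -3 -18 0; 1 0 -3 -18 0; 1 0 -3 -18 0")

```text
t: 12.55
tool_pos: [0.5384, -0.2591, 0.1319]
orientation: [-3.141, -0.05, 0.002]
force: [0.1, 0.3, -1.0]
opening: 0.0145
gripper_force: 15.0
```

Run:
```python
from g import *
st();p=d(*SL(-2,.1035))
```

```text
t 12.55 pos [ 0.5384 -0.2591  0.1319] yaw 0.032 F [ 0.1  0.3 -1. ] open 0.0145 g 15.0 tilt [-1.e-03  6.e-04 -1.e+00] q6 1.00
inc 0.5 1.9 28.4  -0.001 | dist 28
```

Call:
arm_command(increments="1 0 0 5 0; 1 0 0 9 0; 1 0 0 12 0; 1 0 0 12 0")

```text
t: 12.95
tool_pos: [0.5383, -0.2592, 0.1196]
orientation: [-3.141, -0.05, 0.002]
force: [-0.5, 0.4, -0.8]
opening: 0.0144
gripper_force: 15.0
```

Free now at 0.1196; continue gently.

Call:
arm_command(increments="1 0 0 4 0; 1 0 0 7 0; 1 0 0 10 0; 1 0 0 13 0; 1 0 0 13 0")

```text
t: 13.45
tool_pos: [0.5385, -0.2592, 0.107]
orientation: [-3.141, -0.05, 0.001]
force: [0.9, 0.3, -1.6]
opening: 0.0139
gripper_force: 15.0
```

Run:
```python
from g import *
st()
```

```text
t 13.45 pos [ 0.5385 -0.2592  0.107 ] yaw 0.032 F [ 0.9  0.3 -1.6] open 0.0139 g 15.0 tilt [-6.e-04  2.e-04 -1.e+00] q6 1.00
```

Call:
arm_command(increments="1 0 0 2 0; 1 0 0 3 0; 1 0 0 4 0; 1 0 0 5 0; 1 0 0 5 0")

```text
t: 13.95
tool_pos: [0.5387, -0.2593, 0.1025]
orientation: [-3.141, -0.05, 0.0]
force: [-0.1, 0.2, -0.1]
opening: 0.0142
gripper_force: 15.0
```

Call:
arm_command(increments="1 0 0 1.5 0; 1 0 0 3 0; 1 0 0 4 0; 1 0 0 4 0")

```text
t: 14.35
tool_pos: [0.5386, -0.2592, 0.0983]
orientation: [-3.141, -0.05, 0.001]
force: [-0.2, 0.7, -0.2]
opening: 0.0144
gripper_force: 15.0
```

Call:
arm_command(increments="1 0 0 1.5 0; 1 0 0 3 0; 1 0 0 4 0; 1 0 0 4 0")

```text
t: 14.75
tool_pos: [0.5387, -0.2593, 0.0944]
orientation: [-3.141, -0.05, 0.0]
force: [-0.4, 0.2, -0.1]
opening: 0.0144
gripper_force: 15.0
```

Call:
arm_command(increments="1 0 0 1.5 0; 1 0 0 3 0; 1 0 0 4 0; 1 0 0 4 0")

```text
t: 15.15
tool_pos: [0.5388, -0.2597, 0.092]
orientation: [3.141, 0.05, 0.0]
force: [-6.0, 1.7, 10.3]
opening: 0.0141
gripper_force: 15.0
```

Call:
arm_command(increments="1 0 0 -1.5 0; 0.71 0 0 -1.5 0; 0.71 0 0 -1.5 0; 0.71 0 0 -1.5 0; 0.71 0 0 -1.5 0")

```text
t: 15.65
tool_pos: [0.5387, -0.2593, 0.0919]
orientation: [-3.141, -0.05, 0.0]
force: [-0.2, 0.1, 0.2]
opening: 0.0271
gripper_force: 0.0
```

Call:
arm_command(increments="0.71 0 0 -10 0; 0.71 0 0 -30 0; 0.71 0 0 -70 0; 0.71 0 0 -120 0; 0.71 0 0 -140 0")

```text
t: 16.15
tool_pos: [0.5406, -0.2603, 0.239]
orientation: [3.137, 0.05, 0.011]
force: [1.3, -0.2, 0.8]
opening: 0.027
gripper_force: 0.0
```

```bash
sed -i 's/DX,DY,DW=.536,-.169/DX,DY,DW=.536,-.167/' g.py
python3 - <<'E'
from g import *
st();im=robot.read_camera("wrist");cv2.imwrite("pics/w8.png",im)
m=model("wrist");P=[(*SL(-2,z,x,y)[:2],z) for x,y,z in((-64,-7.2,.0975),(-64,7.2,.0975),(64,7.2,.0975),(64,-7.2,.0975))]
print(proj(m,P).round(1).tolist())
g=cv2.cvtColor(im,cv2.COLOR_BGR2GRAY)
for r in(130,150,180,200):print(r,"from290",g[r-1:r+2,290:370].mean(0).astype(int)[::2].tolist())
p=d(.54,-.06,.235,-.04);p=d(*G(2,.19),p);p=d(*G(2,.109),p)
E
```

```text
t 16.15 pos [ 0.5406 -0.2603  0.239 ] yaw 0.032 F [ 1.3 -0.2  0.8] open 0.0270 g 0.0 tilt [ 0.0068 -0.004  -1.    ] q6 1.00
[[331.3, 259.4], [317.4, 259.5], [316.1, 133.6], [331.8, 133.6]]
130 from290 [196, 163, 113, 115, 142, 167, 175, 174, 173, 166, 139, 117, 111, 114, 121, 121, 121, 121, 122, 123, 164, 216, 162, 133, 125, 122, 172, 229, 233, 233, 233, 233, 233, 233, 233, 233, 233, 233, 233, 233]
150 from290 [197, 176, 117, 113, 137, 164, 175, 177, 204, 216, 154, 118, 122, 151, 194, 203, 203, 203, 204, 207, 210, 214, 164, 132, 128, 157, 207, 231, 233, 233, 233, 233, 233, 233, 233, 233, 233, 233, 233, 233]
180 from290 [232, 223, 158, 137, 178, 188, 212, 232, 233, 228, 195, 153, 135, 158, 225, 233, 233, 233, 233, 233, 231, 204, 144, 125, 131, 168, 216, 232, 233, 233, 233, 233, 233, 233, 233, 233, 233, 233, 233, 233]
200 from290 [233, 231, 189, 140, 166, 188, 186, 226, 233, 231, 200, 155, 135, 154, 224, 233, 233, 233, 233, 233, 231, 221, 150, 124, 133, 174, 220, 233, 233, 233, 233, 233, 233, 233, 233, 233, 233, 233, 233, 233]
inc 4.9 -200.8 6.3  0.072 | dist 201
inc -25.0 -254.7 45.0  0.062 | dist 260
inc 0.0 -0.0 81.0  0.000 | dist 81
```

Call:
arm_command(increments="0.6 5 -230 6 0.072; 0.6 5 -230 6 0.072; 0.6 5 -230 6 0.072; 0.6 5 -230 6 0.072; 0.6 5 -230 6 0.072")

```text
t: 16.7
tool_pos: [0.536, -0.026, 0.2266]
orientation: [-3.14, 0.06, -0.001]
force: [-0.2, -0.6, -0.7]
opening: 0.0374
gripper_force: 0.0
```

Call:
arm_command(increments="0.53 -27 -225 35 0.062; 0.53 -27 -225 35 0.062; 0.53 -27 -225 35 0.062; 0.53 -27 -225 35 0.062; 0.53 -27 -225 35 0.062")

```text
t: 17.2
tool_pos: [0.5174, 0.2, 0.191]
orientation: [-3.137, 0.157, 0.001]
force: [0.0, -0.6, -0.6]
opening: 0.0436
gripper_force: 0.0
```

Call:
arm_command(increments="0.53 0 0 0 0; 0.53 0 0 0 0; 0.53 0 0 0 0")

```text
t: 17.5
tool_pos: [0.5189, 0.1957, 0.1915]
orientation: [3.137, -0.162, 0.001]
force: [-0.1, 0.1, -0.1]
opening: 0.0437
gripper_force: 0.0
```

Run:
```python
from g import *
st();p=d(*G(2,.109))
```

```text
t 17.50 pos [0.5189 0.1957 0.1915] yaw -0.103 F [-0.1  0.1 -0.1] open 0.0437 g 0.0 tilt [ 5.e-04 -3.e-04 -1.e+00] q6 1.94
inc 6.3 -0.4 82.5  -0.001 | dist 83
```

Call:
arm_command(increments="0.53 6 0 40 0; 0.53 6 0 72 0; 0.53 6 0 82 0; 0.53 6 0 82 0; 0.53 6 0 82 0")

```text
t: 18.0
tool_pos: [0.5256, 0.1956, 0.1108]
orientation: [-3.137, 0.162, -0.003]
force: [0.1, -0.2, 1.5]
opening: 0.0439
gripper_force: 0.0
```

Call:
arm_command(increments="1 0 0 0 0; 1 0 0 0 0; 1 0 0 0 0; 1 0 0 0 0; 1 0 0 0 0", grip_force=5)

```text
t: 18.5
tool_pos: [0.5253, 0.1945, 0.1106]
orientation: [3.135, -0.161, 0.003]
force: [-1.8, -10.2, 7.4]
opening: 0.0214
gripper_force: 5.0
```

Call:
arm_command(increments="1 0 3 -5 0; 1 0 6 -10 0; 1 0 9 -16 0; 1 0 12 -21 0; 1 0 15 -26 0")

```text
t: 19.0
tool_pos: [0.523, 0.181, 0.1357]
orientation: [-3.137, 0.16, -0.0]
force: [-0.0, 0.7, -0.8]
opening: 0.0189
gripper_force: 4.4
```

Call:
arm_command(increments="1 0 4 -7 0; 1 0 8 -14 0; 1 0 10 -25 0; 1 0 10 -50 0; 1 0 10 -70 0")

```text
t: 19.5
tool_pos: [0.522, 0.1709, 0.2068]
orientation: [3.137, -0.161, 0.0]
force: [0.4, 0.0, -0.6]
opening: 0.0146
gripper_force: 5.0
```

Run:
```python
from g import *
st();p=d(.535,-.02,.245,-.02);p=d(*SL(-1,.245),p)
```

```text
t 19.50 pos [0.522  0.1709 0.2068] yaw -0.102 F [ 0.4  0.  -0.6] open 0.0146 g 5.0 tilt [ 3.e-04 -1.e-04 -1.e+00] q6 1.90
inc 32.4 188.5 -38.2  -0.082 | dist 195
inc 6.3 192.9 -0.0  -0.052 | dist 193
```

Call:
arm_command(increments="1 0 0 -38 0; 1 10 40 -38 -0.02; 1 32 90 -38 -0.05; 1 32 140 -38 -0.082; 1 32 188 -38 -0.082", grip_force=15)

```text
t: 20.0
tool_pos: [0.5348, -0.0187, 0.244]
orientation: [3.141, -0.029, 0.001]
force: [0.3, -0.4, -1.2]
opening: 0.0143
gripper_force: 14.9
```

Call:
arm_command(increments="1 6 45 0 -0.03; 1 6 90 0 -0.052; 1 6 135 0 -0.052; 1 6 175 0 -0.052; 1 6 193 0 -0.052")

```text
t: 20.5
tool_pos: [0.5363, -0.2135, 0.2438]
orientation: [3.14, 0.045, 0.0]
force: [0.9, -0.1, -0.2]
opening: 0.0138
gripper_force: 14.9
```

Call:
arm_command(increments="1 0 0 0 0; 1 0 0 0 0; 1 0 0 0 0")

```text
t: 20.8
tool_pos: [0.5372, -0.2086, 0.2433]
orientation: [-3.141, -0.052, -0.0]
force: [-0.0, 1.0, -0.7]
opening: 0.014
gripper_force: 14.9
```

Run:
```python
from g import *
st();p=d(*SL(-1,.13))
```

```text
t 20.80 pos [ 0.5372 -0.2086  0.2433] yaw 0.033 F [-0.   1.  -0.7] open 0.0140 g 14.9 tilt [ 1.e-04  5.e-04 -1.e+00] q6 1.08
inc 0.2 4.4 113.3  0.001 | dist 113
```

Call:
arm_command(increments="1 0 4.5 0 0; 1 0 4.5 35 0; 1 0 4.5 70 0; 1 0 4.5 95 0; 1 0 4.5 104 0")

```text
t: 21.3
tool_pos: [0.5361, -0.2133, 0.1367]
orientation: [-3.14, -0.052, 0.004]
force: [-0.8, -1.3, -0.3]
opening: 0.0145
gripper_force: 15.0
```

Call:
arm_command(increments="1 0 0 0 0; 1 0 0 6 0; 1 0 0 12 0; 1 0 0 18 0; 1 0 0 24 0")

```text
t: 21.8
tool_pos: [0.5373, -0.2145, 0.1151]
orientation: [3.141, 0.05, 0.001]
force: [0.6, -0.4, -1.1]
opening: 0.0144
gripper_force: 15.0
```

Run:
```python
from g import *
st();p=d(*SL(-1,.093))
```

```text
t 21.80 pos [ 0.5373 -0.2145  0.1151] yaw 0.032 F [ 0.6 -0.4 -1.1] open 0.0144 g 15.0 tilt [ 6.e-04 -3.e-04 -1.e+00] q6 1.07
inc 0.2 -1.5 22.1  -0.001 | dist 22
```

Call:
arm_command(increments="1 0 -1.5 5 0; 1 0 -1.5 10 0; 1 0 -1.5 15 0; 1 0 -1.5 19 0; 1 0 -1.5 20 0")

```text
t: 22.3
tool_pos: [0.5405, -0.214, 0.0996]
orientation: [3.138, 0.05, 0.012]
force: [-1.6, 3.3, 22.2]
opening: 0.0144
gripper_force: 15.0
```

Call:
arm_command(increments="1 0 0 1.5 0; 1 0 0 3 0; 1 0 0 3 0")

```text
t: 22.6
tool_pos: [0.5408, -0.214, 0.0969]
orientation: [3.138, 0.05, 0.013]
force: [0.1, 2.4, 21.1]
opening: 0.0141
gripper_force: 15.0
```

Call:
arm_command(increments="1 0 0 -4 0; 0.71 0 0 -4 0; 0.71 0 0 -4 0; 0.71 0 0 -4 0; 0.71 0 0 -4 0")

```text
t: 23.1
tool_pos: [0.5366, -0.2128, 0.0955]
orientation: [-3.141, -0.05, 0.002]
force: [-0.2, -0.9, 0.7]
opening: 0.027
gripper_force: 0.0
```

Call:
arm_command(increments="0.71 0 0 -15 0; 0.71 0 0 -45 0; 1 0 0 -45 0; 1 0 0 -45 0; 1 0 0 -45 0")

```text
t: 23.6
tool_pos: [0.5367, -0.2128, 0.1408]
orientation: [-3.141, -0.05, 0.001]
force: [-0.3, -0.3, -0.6]
opening: 0.0075
gripper_force: 0.0
```

Call:
arm_command(increments="1 0 0 0 0; 1 0 0 6 0; 1 0 0 10 0; 1 0 0 12 0; 1 0 0 14 0")

```text
t: 24.1
tool_pos: [0.5367, -0.2128, 0.1264]
orientation: [-3.141, -0.05, 0.001]
force: [0.0, 0.1, -0.1]
opening: 0.0001
gripper_force: 0.0
```

Run:
```python
from g import *
st()
```

```text
t 24.10 pos [ 0.5367 -0.2128  0.1264] yaw 0.032 F [ 0.   0.1 -0.1] open 0.0001 g 0.0 tilt [-8.e-04  4.e-04 -1.e+00] q6 1.07
```

Call:
arm_command(increments="1 0 0 1.5 0; 1 0 0 3 0; 1 0 0 4.5 0; 1 0 0 6 0; 1 0 0 6 0")

```text
t: 24.6
tool_pos: [0.5373, -0.2135, 0.1228]
orientation: [3.14, 0.05, 0.001]
force: [-5.0, -0.2, 10.4]
opening: 0.0002
gripper_force: 5.3
```

```bash
sed -i 's/b=-18.6/b=-20.5/' g.py
python3 - <<'E'
from g import *
p=(.537,-.213,.119,.032);p=d(.537,-.213,.235,.032,p);p=d(.537,.025,.235,-.04,p);p=d(*G(3,.19),p)
E
```

```text
inc 0.0 0.0 -116.0  0.000 | dist 116
inc 7.6 -237.9 -0.0  0.072 | dist 238
inc 0.7 -227.7 45.0  0.062 | dist 232
```

Call:
arm_command(increments="0.9 0 0 -30 0; 0.6 0 0 -80 0; 0.6 0 0 -116 0; 0.6 0 0 -116 0")

```text
t: 25.0
tool_pos: [0.5401, -0.2144, 0.2447]
orientation: [3.136, 0.05, 0.016]
force: [0.3, 0.1, -0.4]
opening: 0.0281
gripper_force: 0.0
```

Call:
arm_command(increments="0.6 8 -238 0 0.072; 0.6 8 -238 0 0.072; 0.6 8 -238 0 0.072; 0.6 8 -238 0 0.072; 0.6 8 -238 0 0.072")

```text
t: 25.5
tool_pos: [0.5369, 0.0279, 0.2366]
orientation: [-3.14, 0.062, 0.0]
force: [0.7, -0.3, -0.7]
opening: 0.0374
gripper_force: 0.0
```

Call:
arm_command(increments="0.53 0 -228 45 0.062; 0.53 0 -228 45 0.062; 0.53 0 -228 45 0.062; 0.53 0 -228 45 0.062; 0.53 0 -228 45 0.062")

```text
t: 26.0
tool_pos: [0.5455, 0.2562, 0.1905]
orientation: [-3.137, 0.158, 0.002]
force: [0.0, -0.0, -0.1]
opening: 0.0436
gripper_force: 0.0
```

Call:
arm_command(increments="0.53 0 0 0 0; 0.53 0 0 0 0; 0.53 0 0 0 0")

```text
t: 26.3
tool_pos: [0.5467, 0.2521, 0.192]
orientation: [3.137, -0.161, -0.0]
force: [0.3, -0.1, 0.4]
opening: 0.0437
gripper_force: 0.0
```

Run:
```python
from g import *
st();p=d(*G(3,.109))
a=cv2.imread("pics/a_side.png");b=robot.read_camera("side");cv2.imwrite("pics/s3.png",b)
w=robot.read_camera("wrist");cv2.imwrite("pics/w9.png",w)
df=cv2.absdiff(a,b).max(2)
print("P4/P5 diff",df[295:325,205:300].mean(),df[325:350,205:300].mean(), "trough",df[255:290,190:250].mean())
```

```text
t 26.30 pos [0.5467 0.2521 0.192 ] yaw -0.103 F [ 0.3 -0.1  0.4] open 0.0437 g 0.0 tilt [-1.e-04 -4.e-04 -1.e+00] q6 2.02
inc 0.0 -0.4 83.0  -0.001 | dist 83
P4/P5 diff 16.290175438596492 18.618105263157894 trough 22.023333333333333
```

Call:
arm_command(increments="0.53 0 0 40 0; 0.53 0 0 72 0; 0.53 0 0 82 0; 0.53 0 0 82 0; 0.53 0 0 82 0")

```text
t: 26.9
tool_pos: [0.5477, 0.2529, 0.1119]
orientation: [-3.137, 0.161, -0.003]
force: [0.2, -0.5, 0.2]
opening: 0.0436
gripper_force: 0.0
```

Call:
arm_command(increments="1 0 0 0 0; 1 0 0 0 0; 1 0 0 0 0; 1 0 0 0 0; 1 0 0 0 0", grip_force=5)

```text
t: 27.4
tool_pos: [0.5472, 0.253, 0.1109]
orientation: [-3.137, 0.16, -0.002]
force: [0.6, -2.1, 4.4]
opening: 0.0201
gripper_force: 5.3
```

Call:
arm_command(increments="1 0 3 -5 0; 1 0 6 -10 0; 1 0 9 -16 0; 1 0 12 -21 0; 1 0 15 -26 0")

```text
t: 27.9
tool_pos: [0.5452, 0.2377, 0.1367]
orientation: [-3.137, 0.161, -0.0]
force: [0.1, -0.3, -0.8]
opening: 0.0145
gripper_force: 5.9
```

Call:
arm_command(increments="1 0 4 -7 0; 1 0 8 -14 0; 1 0 10 -25 0; 1 0 10 -50 0; 1 0 10 -70 0")

```text
t: 28.4
tool_pos: [0.5441, 0.2278, 0.2078]
orientation: [3.137, -0.161, 0.0]
force: [0.7, 0.2, -1.0]
opening: 0.0145
gripper_force: 5.0
```

Run:
```python
from g import *
st();p=d(.54,.03,.245,-.02);p=d(*SL(0,.245,0,1),p)
```

```text
t 28.40 pos [0.5441 0.2278 0.2078] yaw -0.102 F [ 0.7  0.2 -1. ] open 0.0145 g 5.0 tilt [ 3.e-04 -1.e-04 -1.e+00] q6 1.98
inc 16.1 197.2 -37.2  -0.082 | dist 201
inc -0.1 196.0 -0.0  -0.052 | dist 196
```

Call:
arm_command(increments="1 0 0 -37 0; 1 5 45 -37 -0.02; 1 16 92 -37 -0.05; 1 16 140 -37 -0.082; 1 16 188 -37 -0.082", grip_force=15)

```text
t: 28.9
tool_pos: [0.5406, 0.0377, 0.2441]
orientation: [3.141, -0.029, 0.001]
force: [1.2, -0.4, -1.4]
opening: 0.0141
gripper_force: 14.9
```

Call:
arm_command(increments="1 0 45 0 -0.03; 1 0 90 0 -0.052; 1 0 135 0 -0.052; 1 0 180 0 -0.052; 1 0 205 0 -0.052")

```text
t: 29.4
tool_pos: [0.536, -0.169, 0.244]
orientation: [3.14, 0.046, 0.001]
force: [0.6, -0.6, -1.9]
opening: 0.0142
gripper_force: 14.9
```

Call:
arm_command(increments="1 0 0 0 0; 1 0 0 0 0; 1 0 0 0 0")

```text
t: 29.7
tool_pos: [0.5367, -0.1646, 0.2434]
orientation: [-3.141, -0.051, -0.0]
force: [0.5, -0.6, -0.5]
opening: 0.0139
gripper_force: 14.9
```

Run:
```python
from g import *
st();p=d(*SL(0,.13,0,.5))
```

```text
t 29.70 pos [ 0.5367 -0.1646  0.2434] yaw 0.032 F [ 0.5 -0.6 -0.5] open 0.0139 g 14.9 tilt [ 1.e-04  3.e-04 -1.e+00] q6 1.15
inc -0.8 1.8 113.4  0.000 | dist 113
```

Call:
arm_command(increments="1 -1 1 0 0; 1 -1 1 35 0; 1 -1 1 70 0; 1 -1 1 95 0; 1 -1 1 104 0")

```text
t: 30.2
tool_pos: [0.5353, -0.1659, 0.1383]
orientation: [3.14, 0.052, -0.002]
force: [-6.7, -4.0, 23.3]
opening: 0.0145
gripper_force: 15.1
```

Call:
arm_command(increments="1 0 0 0 0; 1 0 0 6 0; 1 0 0 12 0; 1 0 0 18 0; 1 0 0 24 0")

```text
t: 30.7
tool_pos: [0.536, -0.1668, 0.1152]
orientation: [3.14, 0.051, 0.001]
force: [0.2, -3.1, 2.0]
opening: 0.0145
gripper_force: 15.0
```

Run:
```python
from g import *
st();p=d(*SL(0,.093,0,.5))
```

```text
t 30.70 pos [ 0.536  -0.1668  0.1152] yaw 0.032 F [ 0.2 -3.1  2. ] open 0.0145 g 15.0 tilt [ 8.e-04 -1.e-03 -1.e+00] q6 1.15
inc -0.0 -0.3 22.2  -0.000 | dist 22
```

Call:
arm_command(increments="1 0 1.5 0 0; 1 0 1.5 5 0; 1 0 1.5 10 0; 1 0 1.5 12 0; 1 0 1.5 14 0")

```text
t: 31.2
tool_pos: [0.5377, -0.1681, 0.1044]
orientation: [3.141, 0.05, 0.007]
force: [-3.7, 3.6, 22.6]
opening: 0.0142
gripper_force: 15.1
```

Call:
arm_command(increments="1 0 0 1.5 0; 1 0 0 3 0; 1 0 0 3 0")

```text
t: 31.5
tool_pos: [0.5385, -0.1679, 0.1019]
orientation: [3.141, 0.05, 0.01]
force: [-1.5, 3.6, 19.7]
opening: 0.0143
gripper_force: 15.0
```

Call:
arm_command(increments="1 0 -1 -3 0; 0.71 0 -1 -3 0; 0.71 0 -1 -3 0; 0.71 0 -1 -3 0; 0.71 0 -1 -3 0")

```text
t: 32.0
tool_pos: [0.5353, -0.1668, 0.1005]
orientation: [-3.141, -0.05, 0.002]
force: [-0.4, 0.1, -0.1]
opening: 0.0269
gripper_force: 0.0
```

Call:
arm_command(increments="0.71 0 0 -15 0; 0.71 0 0 -40 0; 1 0 0 -40 0; 1 0 0 -40 0; 1 0 0 -40 0")

```text
t: 32.5
tool_pos: [0.5354, -0.1669, 0.1407]
orientation: [-3.141, -0.05, 0.001]
force: [0.2, 0.5, -0.1]
opening: 0.0078
gripper_force: 0.0
```

Run:
```python
from g import *
st();im=robot.read_camera("wrist");cv2.imwrite("pics/w10.png",im)
```

```text
t 32.50 pos [ 0.5354 -0.1669  0.1407] yaw 0.032 F [ 0.2  0.5 -0.1] open 0.0078 g 0.0 tilt [-6.e-04  3.e-04 -1.e+00] q6 1.15
```

Call:
arm_command(increments="1 0 0 4 0; 1 0 0 8 0; 1 0 0 11 0; 1 0 0 14 0; 1 0 0 14 0")

```text
t: 33.05
tool_pos: [0.5353, -0.1668, 0.1263]
orientation: [-3.141, -0.05, 0.002]
force: [-0.1, 0.1, 0.2]
opening: 0.0008
gripper_force: 0.0
```

Call:
arm_command(increments="1 0 0 1.5 0; 1 0 0 3 0; 1 0 0 4.5 0; 1 0 0 6 0; 1 0 0 6 0")

```text
t: 33.55
tool_pos: [0.536, -0.1675, 0.1228]
orientation: [3.14, 0.05, 0.001]
force: [-4.9, 0.7, 11.5]
opening: 0.0005
gripper_force: 5.7
```

Run:
```python
from g import *
st()
p=(.5353,-.1668,.119,.032);p=d(.537,-.1668,.235,.032,p);p=d(.545,.06,.235,-.04,p);p=d(*G(4,.19),p)
```

```text
t 33.55 pos [ 0.536  -0.1675  0.1228] yaw 0.032 F [-4.9  0.7 11.5] open 0.0005 g 5.7 tilt [ 7.e-04 -1.e-03 -1.e+00] q6 1.15
inc 1.7 0.1 -116.0  0.000 | dist 116
inc 15.3 -226.4 -0.0  0.072 | dist 227
inc 17.5 -250.1 45.0  0.062 | dist 255
```

Call:
arm_command(increments="0.9 0 0 -30 0; 0.6 0 0 -80 0; 0.6 0 0 -116 0; 0.6 0 0 -116 0")

```text
t: 33.95
tool_pos: [0.5388, -0.1683, 0.2445]
orientation: [3.137, 0.05, 0.016]
force: [0.6, -0.6, 0.5]
opening: 0.0282
gripper_force: 0.0
```

Call:
arm_command(increments="0.6 15 -240 0 0.072; 0.6 15 -240 0 0.072; 0.6 15 -240 0 0.072; 0.6 15 -240 0 0.072; 0.6 15 -240 0 0.072")

```text
t: 34.45
tool_pos: [0.5426, 0.0759, 0.2366]
orientation: [-3.141, 0.062, 0.0]
force: [1.5, 0.6, 0.1]
opening: 0.0367
gripper_force: 0.0
```

Call:
arm_command(increments="0.53 18 -237 45 0.062; 0.53 18 -237 45 0.062; 0.53 18 -237 45 0.062; 0.53 18 -237 45 0.062; 0.53 18 -237 45 0.062")

```text
t: 34.95
tool_pos: [0.57, 0.312, 0.1906]
orientation: [3.137, -0.159, -0.001]
force: [0.3, -0.8, 0.7]
opening: 0.0437
gripper_force: 0.0
```

Call:
arm_command(increments="0.53 0 0 0 0; 0.53 0 0 0 0; 0.53 0 0 0 0")

```text
t: 35.25
tool_pos: [0.5706, 0.3086, 0.1919]
orientation: [3.137, -0.161, -0.0]
force: [0.6, 0.3, 0.0]
opening: 0.0438
gripper_force: 0.0
```

Run:
```python
from g import *
st();p=d(*G(4,.109))
m=model("wrist");im=robot.read_camera("wrist");cv2.imwrite("pics/w11.png",im)
from fit2 import C as CC,pts
for c in CC[3:]: print(proj(m,pts(c+[0.002,-.0045,0],Y)).round(0).tolist())
g=cv2.cvtColor(im,cv2.COLOR_BGR2GRAY)
for r in(120,150,180): print(r,"from120",g[r-1:r+2,120:400].mean(0).astype(int)[::4].tolist())
```

```text
t 35.25 pos [0.5706 0.3086 0.1919] yaw -0.103 F [0.6 0.3 0. ] open 0.0438 g 0.0 tilt [-2.e-04 -6.e-04 -1.e+00] q6 2.09
inc 1.8 -0.8 82.9  -0.001 | dist 83
[[341.0, 132.0], [339.0, 279.0]]
[[265.0, 149.0], [274.0, 290.0]]
120 from120 [89, 88, 88, 88, 86, 85, 84, 83, 82, 82, 81, 80, 79, 79, 77, 78, 77, 77, 77, 77, 77, 77, 77, 77, 150, 146, 109, 106, 105, 96, 95, 98, 104, 103, 100, 100, 113, 115, 115, 87, 84, 83, 92, 94, 96, 97, 98, 100, 100, 99, 109, 115, 114, 114, 85, 83, 83, 83, 84, 97, 98, 100, 100, 110, 134, 113, 112, 112, 111, 83]
150 from120 [82, 81, 81, 81, 81, 80, 80, 80, 79, 79, 78, 78, 78, 77, 77, 77, 77, 77, 78, 78, 78, 78, 78, 79, 119, 122, 103, 109, 180, 182, 195, 182, 195, 200, 208, 218, 174, 103, 102, 98, 98, 82, 100, 153, 124, 161, 124, 127, 145, 122, 140, 207, 229, 228, 227, 165, 78, 77, 91, 100, 96, 98, 92, 129, 98, 98, 98, 98, 93, 73]
180 from120 [76, 76, 77, 76, 76, 76, 76, 76, 76, 76, 76, 76, 77, 76, 76, 77, 77, 77, 78, 78, 79, 80, 80, 81, 82, 148, 108, 138, 138, 179, 177, 217, 227, 233, 229, 228, 222, 109, 107, 104, 104, 105, 121, 156, 166, 209, 218, 204, 162, 117, 130, 181, 217, 216, 215, 152, 80, 80, 84, 81, 78, 77, 78, 93, 98, 98, 98, 98, 83, 73]
```

Call:
arm_command(increments="0.53 2 0 40 0; 0.53 2 0 72 0; 0.53 2 0 82 0; 0.53 2 0 82 0; 0.53 2 0 82 0")

```text
t: 35.8
tool_pos: [0.5737, 0.309, 0.1121]
orientation: [-3.136, 0.162, -0.003]
force: [-0.4, 0.2, 0.3]
opening: 0.0433
gripper_force: 0.0
```

Call:
arm_command(increments="1 0 0 0 0; 1 0 0 0 0; 1 0 0 0 0; 1 0 0 0 0; 1 0 0 0 0", grip_force=5)

```text
t: 36.3
tool_pos: [0.5731, 0.3092, 0.1109]
orientation: [-3.137, 0.16, -0.002]
force: [-0.4, -2.8, 3.2]
opening: 0.0196
gripper_force: 5.3
```

Call:
arm_command(increments="1 0 3 -5 0; 1 0 6 -10 0; 1 0 9 -16 0; 1 0 12 -21 0; 1 0 15 -26 0")

```text
t: 36.8
tool_pos: [0.5711, 0.294, 0.1368]
orientation: [-3.137, 0.16, -0.0]
force: [-0.4, 0.1, 0.4]
opening: 0.0152
gripper_force: 4.8
```

Call:
arm_command(increments="1 0 4 -7 0; 1 0 8 -14 0; 1 0 10 -25 0; 1 0 10 -50 0; 1 0 10 -70 0")

```text
t: 37.3
tool_pos: [0.5701, 0.284, 0.2078]
orientation: [3.137, -0.161, 0.0]
force: [0.8, -0.2, -0.4]
opening: 0.0147
gripper_force: 4.9
```

Run:
```python
from g import *
st();p=d(.545,.08,.245,-.02);p=d(*SL(1,.245,0,0),p)
```

```text
t 37.30 pos [0.5701 0.284  0.2078] yaw -0.103 F [ 0.8 -0.2 -0.4] open 0.0147 g 4.9 tilt [ 3.e-04 -2.e-04 -1.e+00] q6 2.06
inc -4.1 205.5 -37.2  -0.083 | dist 209
inc -6.5 201.2 -0.0  -0.052 | dist 201
```

Call:
arm_command(increments="1 0 0 -37 0; 1 -2 45 -37 -0.02; 1 -4 93 -37 -0.05; 1 -4 141 -37 -0.083; 1 -4 190 -37 -0.083", grip_force=15)

```text
t: 37.8
tool_pos: [0.5462, 0.0941, 0.2441]
orientation: [3.141, -0.027, 0.001]
force: [0.6, -0.5, -0.5]
opening: 0.0147
gripper_force: 14.9
```

Call:
arm_command(increments="1 -6 45 0 -0.03; 1 -6 90 0 -0.052; 1 -6 135 0 -0.052; 1 -6 183 0 -0.052; 1 -6 214 0 -0.052")

```text
t: 38.3
tool_pos: [0.536, -0.1214, 0.2441]
orientation: [3.14, 0.049, 0.001]
force: [0.5, 0.3, -0.5]
opening: 0.0141
gripper_force: 14.9
```

Call:
arm_command(increments="1 0 0 0 0; 1 0 0 0 0; 1 0 0 0 0")

```text
t: 38.6
tool_pos: [0.5366, -0.1173, 0.2435]
orientation: [-3.141, -0.052, -0.0]
force: [-0.2, 0.4, -0.6]
opening: 0.0142
gripper_force: 14.9
```

Run:
```python
from g import *
st();p=d(*SL(1,.13,0,-.5))
```

```text
t 38.60 pos [ 0.5366 -0.1173  0.2435] yaw 0.033 F [-0.2  0.4 -0.6] open 0.0142 g 14.9 tilt [ 2.e-04  3.e-04 -1.e+00] q6 1.23
inc -2.2 4.2 113.5  0.001 | dist 114
```

Call:
arm_command(increments="1 -2 4 0 0; 1 -2 4 35 0; 1 -2 4 70 0; 1 -2 4 90 0; 1 -2 4 90 0")

```text
t: 39.1
tool_pos: [0.5323, -0.1206, 0.1494]
orientation: [-3.139, -0.054, 0.01]
force: [-0.6, 0.5, -1.5]
opening: 0.0142
gripper_force: 14.9
```

Call:
arm_command(increments="1 0 0 0 0; 1 0 0 0 0")

```text
t: 39.3
tool_pos: [0.5359, -0.1221, 0.1552]
orientation: [3.14, 0.053, 0.004]
force: [0.4, 0.4, -0.5]
opening: 0.0141
gripper_force: 14.9
```

Run:
```python
from g import *
st();p=d(*SL(1,.13,0,-.5))
```

```text
t 39.30 pos [ 0.5359 -0.1221  0.1552] yaw 0.034 F [ 0.4  0.4 -0.5] open 0.0141 g 14.9 tilt [ 2.8e-03 -9.0e-04 -1.0e+00] q6 1.22
inc -1.4 -0.7 25.2  0.001 | dist 25
```

Call:
arm_command(increments="1 0 -1 6 0; 1 0 -1 12 0; 1 0 -1 18 0; 1 0 -1 24 0; 1 0 -1 30 0")

```text
t: 39.8
tool_pos: [0.5385, -0.1225, 0.1281]
orientation: [3.138, 0.051, 0.015]
force: [-0.9, 1.3, 23.9]
opening: 0.0146
gripper_force: 15.2
```

Call:
arm_command(increments="1 0 0 4 0; 1 0 0 8 0; 1 0 0 12 0; 1 0 0 16 0; 1 0 0 18 0")

```text
t: 40.3
tool_pos: [0.5342, -0.1212, 0.1044]
orientation: [3.141, 0.052, -0.001]
force: [0.7, -1.3, -0.2]
opening: 0.0142
gripper_force: 15.0
```

Run:
```python
from g import *
st();p=d(*SL(1,.093,0,-.5))
```

```text
t 40.30 pos [ 0.5342 -0.1212  0.1044] yaw 0.033 F [ 0.7 -1.3 -0.2] open 0.0142 g 15.0 tilt [-8.e-04 -0.e+00 -1.e+00] q6 1.22
inc 0.3 0.4 11.4  0.000 | dist 11
```

Call:
arm_command(increments="1 0 0.5 3 0; 1 0 0.5 6 0; 1 0 0.5 9 0; 1 0 0.5 11 0; 1 0 0.5 11 0")

```text
t: 40.8
tool_pos: [0.5343, -0.1215, 0.0936]
orientation: [-3.141, -0.051, 0.001]
force: [1.0, -0.8, -1.1]
opening: 0.0142
gripper_force: 15.0
```

Call:
arm_command(increments="1 0 0 -2 0; 0.71 0 0 -2 0; 0.71 0 0 -2 0; 0.71 0 0 -2 0; 0.71 0 0 -2 0")

```text
t: 41.3
tool_pos: [0.5348, -0.1217, 0.0963]
orientation: [3.141, 0.052, 0.0]
force: [0.2, -0.1, -1.2]
opening: 0.0266
gripper_force: 0.0
```

Call:
arm_command(increments="0.71 0 0 -15 0; 0.71 0 0 -45 0; 1 0 0 -45 0; 1 0 0 -45 0; 1 0 0 -45 0")

```text
t: 41.8
tool_pos: [0.5344, -0.1216, 0.1409]
orientation: [-3.141, -0.051, 0.001]
force: [-0.3, 0.9, -0.8]
opening: 0.0077
gripper_force: 0.0
```

Call:
arm_command(increments="1 0 0 0 0; 1 0 0 4 0; 1 0 0 8 0; 1 0 0 12 0; 1 0 0 12 0")

```text
t: 42.3
tool_pos: [0.534, -0.1214, 0.1279]
orientation: [-3.141, -0.051, 0.003]
force: [0.3, 1.2, 0.4]
opening: 0.0007
gripper_force: 0.0
```

Run:
```python
from g import *
st()
```

```text
t 42.30 pos [ 0.534  -0.1214  0.1279] yaw 0.033 F [0.3 1.2 0.4] open 0.0007 g 0.0 tilt [-1.9e-03  6.0e-04 -1.0e+00] q6 1.22
```

Call:
arm_command(increments="1 0 0 2 0; 1 0 0 4 0; 1 0 0 6 0; 1 0 0 8 0; 1 0 0 8 0")

```text
t: 42.8
tool_pos: [0.5349, -0.1221, 0.1228]
orientation: [3.14, 0.052, 0.001]
force: [-6.4, 0.4, 12.7]
opening: 0.0003
gripper_force: 6.2
```

Run:
```python
from g import *
st()
p=(.534,-.1214,.12,.032);p=d(.537,-.1214,.235,.032,p);p=d(.545,.115,.235,-.04,p);p=d(*G(5,.19),p)
```

```text
t 42.80 pos [ 0.5349 -0.1221  0.1228] yaw 0.033 F [-6.4  0.4 12.7] open 0.0003 g 6.2 tilt [ 5.e-04 -8.e-04 -1.e+00] q6 1.22
inc 3.0 0.1 -115.0  0.000 | dist 115
inc 15.6 -236.0 -0.0  0.072 | dist 237
inc 10.9 -255.1 45.0  0.062 | dist 259
```

Seated (0.1228). On to plate 5.

Call:
arm_command(increments="0.9 0 0 -30 0; 0.6 0 0 -80 0; 0.6 0 0 -115 0; 0.6 0 0 -115 0")

```text
t: 43.2
tool_pos: [0.5378, -0.1226, 0.2432]
orientation: [3.138, 0.052, 0.016]
force: [-0.2, -0.5, 0.3]
opening: 0.028
gripper_force: 0.0
```

Call:
arm_command(increments="0.6 16 -245 0 0.072; 0.6 16 -245 0 0.072; 0.6 16 -245 0 0.072; 0.6 16 -245 0 0.072; 0.6 16 -245 0 0.072")

```text
t: 43.7
tool_pos: [0.5421, 0.1259, 0.2355]
orientation: [-3.141, 0.061, 0.0]
force: [1.0, -0.8, 0.4]
opening: 0.0372
gripper_force: 0.0
```

Call:
arm_command(increments="0.53 12 -243 45 0.062; 0.53 12 -243 45 0.062; 0.53 12 -243 45 0.062; 0.53 12 -243 45 0.062; 0.53 12 -243 45 0.062")

```text
t: 44.2
tool_pos: [0.5637, 0.3682, 0.1897]
orientation: [3.137, -0.158, -0.001]
force: [1.2, -0.8, 0.9]
opening: 0.0437
gripper_force: 0.0
```

Call:
arm_command(increments="0.53 0 0 0 0; 0.53 0 0 0 0; 0.53 0 0 0 0")

```text
t: 44.5
tool_pos: [0.5643, 0.3652, 0.191]
orientation: [3.137, -0.16, -0.0]
force: [-0.6, -0.7, 0.9]
opening: 0.0436
gripper_force: 0.0
```

Run:
```python
from g import *
st();p=d(*G(5,.109))
m=model("wrist");im=robot.read_camera("wrist");cv2.imwrite("pics/w12.png",im)
from fit2 import C as CC,pts
for c in CC[4:]: print(proj(m,pts(c+[0.002,-.0045,0],Y)).round(0).tolist())
g=cv2.cvtColor(im,cv2.COLOR_BGR2GRAY)
for r in(150,180): print(r,"from240",g[r-1:r+2,240:400].mean(0).astype(int)[::4].tolist())
```

```text
t 44.50 pos [0.5643 0.3652 0.191 ] yaw -0.102 F [-0.6 -0.7  0.9] open 0.0436 g 0.0 tilt [-0.e+00 -5.e-04 -1.e+00] q6 2.17
inc 1.3 -4.5 82.0  0.000 | dist 82
[[337.0, 133.0], [335.0, 281.0]]
150 from240 [86, 86, 86, 86, 87, 87, 100, 176, 129, 109, 93, 116, 164, 137, 180, 152, 160, 143, 137, 190, 238, 240, 239, 239, 113, 88, 87, 103, 91, 86, 102, 102, 112, 110, 109, 109, 109, 105, 82, 81]
180 from240 [86, 87, 88, 89, 89, 90, 89, 162, 158, 117, 119, 147, 191, 201, 232, 226, 225, 213, 162, 167, 225, 231, 231, 230, 128, 93, 91, 103, 96, 89, 88, 90, 109, 111, 110, 110, 110, 97, 82, 82]
```

Call:
arm_command(increments="0.53 1 -4 40 0; 0.53 1 -4 72 0; 0.53 1 -4 81 0; 0.53 1 -4 81 0; 0.53 1 -4 81 0")

```text
t: 45.05
tool_pos: [0.5667, 0.3698, 0.1124]
orientation: [-3.136, 0.16, -0.003]
force: [0.0, -0.0, -0.4]
opening: 0.044
gripper_force: 0.0
```

Call:
arm_command(increments="1 0 0 0 0; 1 0 0 0 0; 1 0 0 0 0; 1 0 0 0 0; 1 0 0 0 0", grip_force=5)

```text
t: 45.55
tool_pos: [0.566, 0.37, 0.1109]
orientation: [-3.137, 0.159, -0.002]
force: [-0.5, -2.1, 3.9]
opening: 0.0196
gripper_force: 5.3
```

Call:
arm_command(increments="1 0 3 -5 0; 1 0 6 -10 0; 1 0 9 -16 0; 1 0 12 -21 0; 1 0 15 -26 0")

```text
t: 46.05
tool_pos: [0.5641, 0.3548, 0.1368]
orientation: [-3.137, 0.159, -0.0]
force: [0.5, 0.2, -1.3]
opening: 0.0152
gripper_force: 4.8
```

Call:
arm_command(increments="1 0 4 -7 0; 1 0 8 -14 0; 1 0 10 -25 0; 1 0 10 -50 0; 1 0 10 -70 0")

```text
t: 46.55
tool_pos: [0.5631, 0.3447, 0.2078]
orientation: [3.137, -0.159, 0.0]
force: [0.0, 1.3, -0.1]
opening: 0.0143
gripper_force: 4.9
```

Run:
```python
from g import *
st();p=d(.545,.13,.245,-.02);p=d(*SL(2,.245,0,0),p)
```

```text
t 46.55 pos [0.5631 0.3447 0.2078] yaw -0.102 F [ 0.   1.3 -0.1] open 0.0143 g 4.9 tilt [ 2.e-04 -2.e-04 -1.e+00] q6 2.14
inc 3.8 215.4 -37.2  -0.082 | dist 219
inc -7.9 205.2 -0.0  -0.052 | dist 205
```

Call:
arm_command(increments="1 0 0 -37 0; 1 2 48 -37 -0.02; 1 4 97 -37 -0.05; 1 4 146 -37 -0.082; 1 4 195 -37 -0.082", grip_force=15)

```text
t: 47.05
tool_pos: [0.5469, 0.1489, 0.244]
orientation: [3.141, -0.028, 0.001]
force: [1.3, -1.3, -1.0]
opening: 0.0145
gripper_force: 14.8
```

Call:
arm_command(increments="1 -8 48 0 -0.03; 1 -8 96 0 -0.052; 1 -8 144 0 -0.052; 1 -8 192 0 -0.052; 1 -8 221 0 -0.052")

```text
t: 47.55
tool_pos: [0.5345, -0.0735, 0.2442]
orientation: [3.14, 0.048, 0.001]
force: [0.9, 0.3, -1.1]
opening: 0.0142
gripper_force: 14.8
```

Call:
arm_command(increments="1 0 0 0 0; 1 0 0 0 0; 1 0 0 0 0")

```text
t: 47.85
tool_pos: [0.5351, -0.0692, 0.2435]
orientation: [-3.141, -0.053, -0.0]
force: [0.7, -0.1, -0.5]
opening: 0.0142
gripper_force: 14.9
```

Run:
```python
from g import *
st();p=d(*SL(2,.13,0,0))
```

```text
t 47.85 pos [ 0.5351 -0.0692  0.2435] yaw 0.033 F [ 0.7 -0.1 -0.5] open 0.0142 g 14.9 tilt [ 2.e-04  4.e-04 -1.e+00] q6 1.31
inc -2.3 5.7 113.5  0.001 | dist 114
```

Call:
arm_command(increments="1 -2 5 0 0; 1 -2 5 35 0; 1 -2 5 70 0; 1 -2 5 90 0; 1 -2 5 90 0")

```text
t: 48.35
tool_pos: [0.5308, -0.0739, 0.1495]
orientation: [-3.14, -0.054, 0.01]
force: [0.4, 0.6, -0.7]
opening: 0.0139
gripper_force: 15.0
```

Call:
arm_command(increments="1 0 0 0 0; 1 0 0 0 0")

```text
t: 48.55
tool_pos: [0.5344, -0.0751, 0.1552]
orientation: [3.141, 0.053, 0.004]
force: [-0.2, -0.3, -0.6]
opening: 0.0144
gripper_force: 15.0
```

Run:
```python
from g import *
st();p=d(*SL(2,.13,0,0))
```

```text
t 48.55 pos [ 0.5344 -0.0751  0.1552] yaw 0.034 F [-0.2 -0.3 -0.6] open 0.0144 g 15.0 tilt [ 2.7e-03 -6.0e-04 -1.0e+00] q6 1.30
inc -1.4 -0.1 25.2  0.001 | dist 25
```

Call:
arm_command(increments="1 0 0 6 0; 1 0 0 12 0; 1 0 0 18 0; 1 0 0 24 0; 1 0 0 30 0")

```text
t: 49.05
tool_pos: [0.5372, -0.0762, 0.128]
orientation: [3.139, 0.051, 0.015]
force: [-1.0, 1.1, 23.9]
opening: 0.0146
gripper_force: 15.2
```

Call:
arm_command(increments="1 0 0 4 0; 1 0 0 8 0; 1 0 0 12 0; 1 0 0 16 0; 1 0 0 18 0")

```text
t: 49.55
tool_pos: [0.5326, -0.0752, 0.1042]
orientation: [-3.141, -0.051, 0.002]
force: [-0.1, -1.2, -0.5]
opening: 0.0144
gripper_force: 15.0
```

Run:
```python
from g import *
st();p=d(*SL(2,.093,0,0))
```

```text
t 49.55 pos [ 0.5326 -0.0752  0.1042] yaw 0.033 F [-0.1 -1.2 -0.5] open 0.0144 g 15.0 tilt [-0.0013 -0.     -1.    ] q6 1.30
inc 0.4 -0.2 11.2  0.000 | dist 11
```

Call:
arm_command(increments="1 0 0 3 0; 1 0 0 6 0; 1 0 0 9 0; 1 0 0 11 0; 1 0 0 11 0")

```text
t: 50.05
tool_pos: [0.533, -0.0752, 0.0936]
orientation: [3.141, 0.051, -0.001]
force: [0.0, -0.3, -1.5]
opening: 0.0137
gripper_force: 15.0
```

Call:
arm_command(increments="1 0 0 -2 0; 0.71 0 0 -2 0; 0.71 0 0 -2 0; 0.71 0 0 -2 0; 0.71 0 0 -2 0")

```text
t: 50.55
tool_pos: [0.5333, -0.0751, 0.0963]
orientation: [-3.141, -0.052, -0.0]
force: [-0.0, 0.3, -0.4]
opening: 0.0268
gripper_force: 0.0
```

Call:
arm_command(increments="0.71 0 0 -15 0; 0.71 0 0 -45 0; 1 0 0 -45 0; 1 0 0 -45 0; 1 0 0 -45 0")

```text
t: 51.05
tool_pos: [0.5329, -0.0751, 0.1409]
orientation: [-3.141, -0.052, 0.001]
force: [-0.4, 0.4, 0.4]
opening: 0.0075
gripper_force: 0.0
```

Call:
arm_command(increments="1 0 0 0 0; 1 0 0 6 0; 1 0 0 12 0; 1 0 0 16 0; 1 0 0 20 0")

```text
t: 51.55
tool_pos: [0.5329, -0.0754, 0.1226]
orientation: [3.141, 0.052, -0.002]
force: [-21.1, 2.1, 46.6]
opening: 0.0006
gripper_force: 23.1
```

Run:
```python
from g import *
st()
```

```text
t 51.55 pos [ 0.5329 -0.0754  0.1226] yaw 0.033 F [-21.1   2.1  46.6] open 0.0006 g 23.1 tilt [-1.2e-03 -4.0e-04 -1.0e+00] q6 1.30
```

Call:
arm_command(increments="1 0 0 -30 0; 1 0 0 -75 0; 1 0 0 -120 0; 1 0 0 -155 0; 1 0 0 -155 0")

```text
t: 52.05
tool_pos: [0.5359, -0.0758, 0.2826]
orientation: [3.139, 0.051, 0.015]
force: [0.7, 0.1, 1.0]
opening: 0.0002
gripper_force: 0.0
```

Call:
arm_command(increments="1 -45 45 0 0; 1 -90 92 0 0; 1 -100 92 0 0; 1 -100 92 0 0; 1 -100 92 0 0")

```text
t: 52.55
tool_pos: [0.4358, -0.1707, 0.2753]
orientation: [-3.141, -0.048, 0.001]
force: [-0.2, 0.8, 0.3]
opening: 0.0003
gripper_force: 0.0
```

Run:
```python
from g import *
st();im=robot.read_camera("wrist");cv2.imwrite("pics/w13raw.png",im)
crop(im,130,0,380,280,2.1,"w13")
p=d(*SL(0,.215,142,0));p=d(*SL(0,.157,142,0),p)
```

```text
t 52.55 pos [ 0.4358 -0.1707  0.2753] yaw 0.031 F [-0.2  0.8  0.3] open 0.0003 g 0.0 tilt [-4.e-04  6.e-04 -1.e+00] q6 1.06
inc 241.7 -0.1 60.4  -0.000 | dist 249
inc 0.0 0.0 58.0  0.000 | dist 58
```

View pics/w13.png

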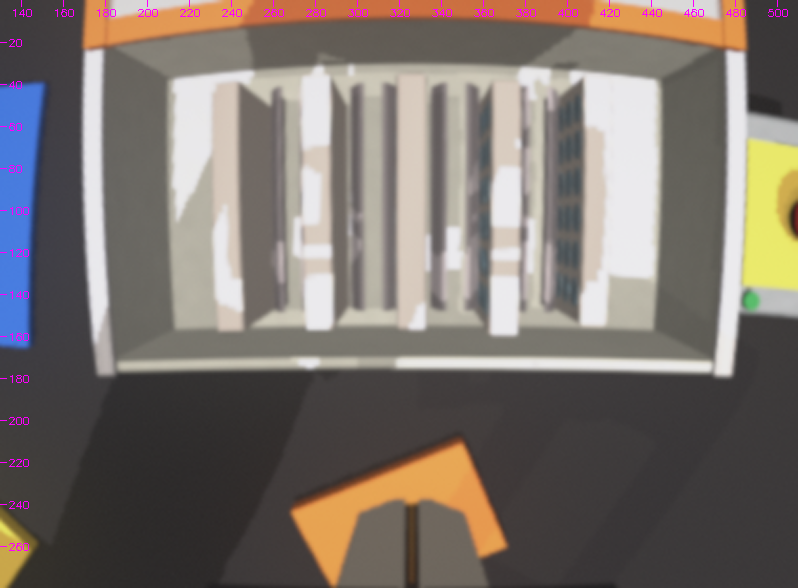

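Call:
arm_command(increments="1 48 0 0 0; 1 96 0 0 0; 1 144 0 20 0; 1 192 0 40 0; 1 240 0 60 0")

```text
t: 53.1
tool_pos: [0.6733, -0.1607, 0.2165]
orientation: [-3.141, -0.055, 0.0]
force: [0.4, -0.7, 1.7]
opening: 0.0008
gripper_force: 0.0
```

Call:
arm_command(increments="1 0 0 0 0; 1 0 0 0 0; 1 0 0 0 0")

```text
t: 53.4
tool_pos: [0.671, -0.162, 0.2194]
orientation: [3.141, 0.053, 0.002]
force: [-0.1, -0.4, 0.3]
opening: 0.0007
gripper_force: 0.0
```

Run:
```python
from g import *
st();p=d(*SL(0,.157,142,0));p=d(*SL(0,.157,-43,0),p)
```

```text
t 53.40 pos [ 0.671  -0.162   0.2194] yaw 0.034 F [-0.1 -0.4  0.3] open 0.0007 g 0.0 tilt [ 1.2e-03 -4.0e-04 -1.0e+00] q6 1.23
inc 6.9 0.6 62.4  0.001 | dist 63
inc -185.0 -0.0 -0.0  0.000 | dist 185
```

Call:
arm_command(increments="1 7 0 0 0; 1 7 0 30 0; 1 7 0 58 0; 1 7 0 62 0; 1 7 0 62 0")

```text
t: 53.9
tool_pos: [0.6773, -0.1626, 0.1576]
orientation: [3.141, 0.051, 0.001]
force: [-0.8, -0.3, -0.3]
opening: 0.0005
gripper_force: 0.0
```

Call:
arm_command(increments="1 -15 0 0 0; 1 -40 0 0 0; 1 -70 0 0 0; 1 -100 0 0 0; 1 -130 0 0 0")

```text
t: 54.4
tool_pos: [0.5489, -0.1672, 0.1604]
orientation: [3.139, 0.051, 0.011]
force: [3.3, 0.7, 3.8]
opening: 0.0004
gripper_force: 1.6
```

Call:
arm_command(increments="1 -20 0 0 0; 1 -35 0 0 0; 1 -45 0 0 0; 1 -50 0 0 0; 1 -52 0 0 0")

```text
t: 54.9
tool_pos: [0.4965, -0.169, 0.1581]
orientation: [3.14, 0.051, 0.004]
force: [1.5, -0.1, 1.3]
opening: 0.0004
gripper_force: 0.8
```

Run:
```python
from g import *
st();p=d(*SL(0,.157,-43,0))
```

```text
t 54.90 pos [ 0.4965 -0.169   0.1581] yaw 0.033 F [ 1.5 -0.1  1.3] open 0.0004 g 0.8 tilt [ 0.0027 -0.0013 -1.    ] q6 1.11
inc -3.4 -0.7 1.1  0.000 | dist 4
```

Call:
arm_command(increments="1 -3 0 0 0; 1 -6 0 0 0; 1 -9 0 0 0; 1 -11 0 0 0; 1 -11 0 0 0")

```text
t: 55.4
tool_pos: [0.491, -0.1688, 0.1571]
orientation: [3.14, 0.052, 0.023]
force: [37.6, -2.0, -20.4]
opening: 0.0008
gripper_force: 18.2
```

Call:
arm_command(increments="1 15 0 0 0; 1 20 0 -30 0; 0.6 20 0 -75 0; 0.6 40 40 -93 0; 0.6 45 80 -93 0")

```text
t: 55.9
tool_pos: [0.5352, -0.2482, 0.2539]
orientation: [3.138, 0.056, 0.009]
force: [0.7, 0.1, -1.1]
opening: 0.02
gripper_force: 0.0
```

Run:
```python
from g import *
st();p=d(.5425,-.380,.25,.032)
```

```text
t 55.90 pos [ 0.5352 -0.2482  0.2539] yaw 0.036 F [ 0.7  0.1 -1.1] open 0.0200 g 0.0 tilt [ 0.006  -0.0032 -1.    ] q6 1.01
inc 2.6 132.0 3.9  0.004 | dist 132
```

Call:
arm_command(increments="0.5 3 45 4 0; 0.5 3 90 4 0; 0.5 3 132 4 0; 0.5 3 132 4 0; 0.5 3 132 4 0")

```text
t: 56.4
tool_pos: [0.539, -0.3797, 0.2438]
orientation: [-3.139, -0.049, 0.003]
force: [0.1, 0.3, -0.4]
opening: 0.0462
gripper_force: 0.0
```

Run:
```python
from g import *
st();m=model("wrist");im=robot.read_camera("wrist");cv2.imwrite("pics/w14.png",im)
h=cv2.cvtColor(im,cv2.COLOR_BGR2HSV)
mk=(((h[...,0]<6)|(h[...,0]>174))&(h[...,1]>120)&(h[...,2]>60)).astype(np.uint8)
n,l,s,c=cv2.connectedComponentsWithStats(mk);i=[k for k in range(1,n) if s[k,4]>150];print([(s[k].tolist(),c[k].round(1).tolist()) for k in i])
k=min(i,key=lambda k:abs(c[k]-[326,205]).sum());x,y,w,hh,_=s[k]
b=im[y-3:y+hh+3,x-3:x+w+3]
for r in range(0,b.shape[0],2): print(y-3+r,"x0",x-3," ".join("%3d/%-3d"%(v[2],v[1]) for v in b[r,::3]))
for z,q in((.134,(0,-.0)),(.156,(0,0))): print(z,proj(m,[(.5425,-.380,z)]).round(1))
```

```text
t 56.40 pos [ 0.539  -0.3797  0.2438] yaw 0.031 F [ 0.1  0.3 -0.4] open 0.0462 g 0.0 tilt [-0.0022  0.002  -1.    ] q6 0.85
[([305, 179, 43, 53, 1346], [325.7, 202.5])]
176 x0 302 231/230 217/207 187/159 183/153 183/153 180/149 168/133 154/115 151/112 151/111 160/125 178/147 182/152 183/154 184/156 220/214 231/230
178 x0 302 231/230 215/203 184/154 183/153 175/143 154/113 138/79  128/64  126/63  126/62  129/70  149/107 166/132 182/151 183/153 207/191 229/227
180 x0 302 232/230 214/200 184/153 174/141 141/92  134/64  137/60  128/58  126/58  126/57  127/57  129/59  139/77  170/134 182/152 188/161 227/225
182 x0 302 231/230 209/193 180/150 148/102 136/61  140/60  144/61  125/57  114/55  119/56  124/57  130/57  142/59  147/89  177/145 189/162 228/226
184 x0 302 231/230 208/192 162/124 136/67  143/61  149/62  157/64  118/57  101/54  104/55  105/55  117/55  147/60  143/62  158/113 190/165 229/227
186 x0 302 231/230 203/187 141/82  140/61  150/62  174/67  187/71  117/57  101/55  101/54  100/54  104/54  149/60  149/60  145/71  186/158 230/228
188 x0 302 231/230 195/176 139/65  145/62  175/68
[... 2822 characters left out ...]
/79  212/86  223/217 231/230 231/230 231/230 231/230 231/230 231/230
228 x0 302 231/230 230/229 231/230 231/230 225/222 205/103 222/81  222/79  221/78  205/97  227/224 231/230 231/229 230/229 230/229 230/229 230/229
230 x0 302 219/218 219/218 219/219 220/219 218/216 202/151 211/108 215/96  218/85  197/116 216/214 218/216 217/216 217/216 217/216 216/215 216/215
232 x0 302 194/194 194/194 194/194 195/194 195/194 192/187 191/177 194/167 196/142 188/157 184/184 183/183 183/182 183/183 183/182 183/182 184/183
234 x0 302 191/191 191/191 191/191 192/191 192/192 193/192 192/192 192/191 192/189 183/181 180/180 179/178 179/179 180/180 178/179 178/179 179/179
0.134 [[328.  203.8]]
0.156 [[328.1 212.5]]
```

Call:
arm_command(increments="0.55 4.5 -0.5 0 0.1; 0.55 4.5 -0.5 35 0.18; 0.55 4.5 -0.5 65 0.18; 0.55 4.5 -0.5 78 0.18; 0.55 4.5 -0.5 80 0.18")

```text
t: 56.95
tool_pos: [0.5433, -0.3763, 0.1631]
orientation: [-3.131, 0.228, 0.006]
force: [0.6, 0.8, 0.4]
opening: 0.0421
gripper_force: 0.0
```

Call:
arm_command(increments="0.55 0 0 0 0; 0.55 0 0 0 0; 0.55 0 0 0 0")

```text
t: 57.25
tool_pos: [0.545, -0.3791, 0.1676]
orientation: [3.131, -0.231, 0.004]
force: [-0.6, -1.1, -0.0]
opening: 0.0418
gripper_force: 0.0
```

Run:
```python
from g import *
st();p=d(.5435,-.379,.163,-.15)
```

```text
t 57.25 pos [ 0.545  -0.3791  0.1676] yaw -0.147 F [-0.6 -1.1 -0. ] open 0.0418 g 0.0 tilt [ 0.0024 -0.0019 -1.    ] q6 1.03
inc -1.5 0.1 4.6  0.003 | dist 5
```

Call:
arm_command(increments="0.55 -1 0 4.5 0; 1 -1 0 4.5 0; 1 -1 0 4.5 0; 1 -1 0 4.5 0; 1 -1 0 4.5 0", grip_force=20)

```text
t: 57.75
tool_pos: [0.5431, -0.3786, 0.161]
orientation: [3.133, -0.231, 0.0]
force: [-1.5, -10.5, -1.1]
opening: 0.0143
gripper_force: 6.2
```

Call:
arm_command(increments="1 0 0 0 0; 1 0 0 0 0; 1 0 0 0 0.05; 1 0 0 0 0.1; 1 0 0 0 0.15")

```text
t: 58.25
tool_pos: [0.5428, -0.3802, 0.1611]
orientation: [3.103, -0.469, 0.001]
force: [-0.1, -8.0, -2.4]
opening: 0.0121
gripper_force: 20.0
```

Run:
```python
from g import *
st();print(robot.read_state()["wrist_torque"])
```

```text
t 58.25 pos [ 0.5428 -0.3802  0.1611] yaw -0.300 F [-0.1 -8.  -2.4] open 0.0121 g 20.0 tilt [ 1.e-04 -3.e-03 -1.e+00] q6 1.18
[-1.25093081  0.1185738   0.00613533]
```

Call:
arm_command(increments="1 0 1 0 0.1; 1 0 1 0 0.2; 1 0 1 0 0.3; 1 0 1 0 0.4; 1 0 1 0 0.5")

```text
t: 58.75
tool_pos: [0.5426, -0.3807, 0.1611]
orientation: [2.89, -1.225, 0.002]
force: [-0.3, -6.3, -1.6]
opening: 0.0118
gripper_force: 20.0
```

Run:
```python
from g import *
st();print(robot.read_state()["wrist_torque"]);p=d(.5428,-.381,.161,-1.25)
```

```text
t 58.75 pos [ 0.5426 -0.3807  0.1611] yaw -0.802 F [-0.3 -6.3 -1.6] open 0.0118 g 20.0 tilt [ 1.0e-04 -2.3e-03 -1.0e+00] q6 1.68
[-1.00097755  0.15861754  0.09729926]
inc 0.3 0.0 0.1  0.448 | dist 0
```

Call:
arm_command(increments="1 0.7 0.7 0 0.1; 1 0.7 0.7 0 0.2; 1 0.7 0.7 0 0.3; 1 0.7 0.7 0 0.4; 1 0.7 0.7 0 0.48")

```text
t: 59.25
tool_pos: [0.5422, -0.3812, 0.1611]
orientation: [2.517, -1.877, 0.0]
force: [-2.9, -3.3, 0.2]
opening: 0.0117
gripper_force: 20.0
```

Call:
arm_command(increments="1 0 0 0 0.03; 1 0 0 0 0.06; 1 0 0 0 0.06")

```text
t: 59.55
tool_pos: [0.5422, -0.3812, 0.1611]
orientation: [2.463, -1.948, 0.0]
force: [-3.7, -4.2, 0.3]
opening: 0.0119
gripper_force: 20.8
```

Run:
```python
from g import *
st();print(robot.read_state()["wrist_torque"])
```

```text
t 59.55 pos [ 0.5422 -0.3812  0.1611] yaw -1.339 F [-3.7 -4.2  0.3] open 0.0119 g 20.8 tilt [-9.0e-04 -1.4e-03 -1.0e+00] q6 2.22
[-0.6124147   0.60030383  0.46186175]
```

Call:
arm_command(increments="1 0 0 0 -0.04; 0.6 0 0 0 -0.04; 0.6 0 0 0 -0.04; 0.6 0 0 0 -0.04; 0.6 0 0 0 -0.04")

```text
t: 60.05
tool_pos: [0.543, -0.38, 0.1609]
orientation: [-2.503, 1.898, 0.0]
force: [-0.1, 0.3, 0.8]
opening: 0.036
gripper_force: 0.0
```

Call:
arm_command(increments="0.6 0 0 -15 0; 0.6 0 0 -45 0; 0.6 0 0 -90 0; 0.6 0 0 -110 0; 0.6 0 0 -110 0")

```text
t: 60.55
tool_pos: [0.5447, -0.3816, 0.2779]
orientation: [2.503, -1.898, 0.015]
force: [0.8, 0.1, 0.9]
opening: 0.037
gripper_force: 0.0
```

Run:
```python
from g import *
st();m=model("wrist");im=robot.read_camera("wrist");cv2.imwrite("pics/w15.png",im)
h=cv2.cvtColor(im,cv2.COLOR_BGR2HSV)
mk=(((h[...,0]<6)|(h[...,0]>174))&(h[...,1]>100)&(h[...,2]>60)).astype(np.uint8)
n,l,s,c=cv2.connectedComponentsWithStats(mk)
for k in range(1,n):
    if s[k,4]>150: print(s[k].tolist(),c[k].round(1).tolist())
# expected ridge ends at twist 1.3 and 0.18, z .156
for tw in(.18,1.3):
    v=np.array([np.cos(DW-tw),np.sin(DW-tw),0])*.018
    print(tw,proj(m,[np.array([.5425,-.3812,.156])+v,np.array([.5425,-.3812,.156])-v]).round(0).tolist(),proj(m,[[.5425,-.3812,.134]]).round(0).tolist())
# window handle check in side image
b=robot.read_camera("side");cv2.imwrite("pics/s4.png",b);a=cv2.imread("pics/a_side.png")
for im_ in(a,b): 
    q=im_[110:195,280:365];ys,xs=np.where(q.max(2)<60);print("dark px window area",len(xs),xs.mean()+280 if len(xs) else 0,ys.mean()+110 if len(xs) else 0)
    hh=cv2.cvtColor(im_,cv2.COLOR_BGR2HSV)[110:195,225:365];o=(hh[...,0]>10)&(hh[...,0]<18)&(hh[...,1]>200)&(hh[...,2]>180);ys,xs=np.where(o);print("orange",len(xs),xs.min()+225,xs.max()+225,xs.mean()+225)
```

```text
t 60.55 pos [ 0.5447 -0.3816  0.2779] yaw -1.297 F [0.8 0.1 0.9] open 0.0370 g 0.0 tilt [ 0.0075 -0.006  -1.    ] q6 2.18
[311, 177, 38, 45, 1020] [329.3, 197.7]
0.18 [[312.0, 195.0], [349.0, 211.0]] [[331.0, 196.0]]
1.3 [[330.0, 183.0], [331.0, 222.0]] [[331.0, 196.0]]
dark px window area 393 347.03053435114504 134.5674300254453
orange 180 291 360 328.10555555555555
dark px window area 470 349.2510638297872 150.25531914893617
orange 258 291 360 335.9341085271318
```

```bash
python3 -c "
from plant import robot
print(robot.close_job())"
```

```text
the job is handed in; nothing more can be done
None
```

The whole sequence is done and the job is handed in, verdict not shown: stop button pressed, all five plates standing in the rack, window slid shut to its stop, red button twisted clockwise to its stop; the bottle and trough were not deliberately touched, though I did not re-measure their positions.

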